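Fetch the sample tin from behind the canisters

ROBOT

A 6-joint arm with a two-finger parallel gripper is mounted at the origin on the work surface. World frame = base frame: x ahead of the robot, y to its left, z up, the work surface at z = 0. Lengths are in m, angles in rad, forces in N, time in s.
With the tool pointing down it reaches from about 0.375 to 0.9 m from the base axis. Payload 3.1 kg.
Tool frame: the origin (TCP) lies at the very end of the fingers, on their centre line; the grasp point (between the pads) lies 19 mm behind it; z points along the fingers, y is the direction in which the jaws open and shut (so a half turn about z gives the same grasp; the last joint's range is limited). The gripper opens to 85 mm and grips with 20 to 120 N. Pads are 22 mm wide; open, the fingers measure 114 mm over their backs; the gripper's body (76 mm by 85 mm) begins 54 mm behind the grasp point. The pads swing forward as they close: fully open they stand 13 mm farther back than shut.
Start: joints at [1.141, 0.527, 1.433, -0, 1.181, -0.178], TCP at [0.155, 0.605, 0.231] pointing down, gripper open.
Joint ranges: [-3.08, 3.08], [-0.75, 2.2], [0.22, 2.44], [-1.43, 4.57], [0, 2.65], [-2.85, 2.85]. Speed limits (rad/s): [2.79, 2.79, 3.14, 3.14, 3.14, 3.14].

INTERFACE

Orientations are given as a unit quaternion [x, y, z, w].
In Python, from plant import bot, cams, finder gives the robot as it stands.
- The arm moves only by the tool send_rows, never from a script. Its argument "moves" is one flat list of numbers, 4 for each row, row after row: the shift along the tool's x, y, z in cm, then the turn about the tool's z in degrees. A call has 1 to 10 rows; each row shifts and turns the pose as measured when the row begins, along the tool's axes as they then stand; what a row does not reach is not made up. A row lasts 1/10 s, in which the tool goes at most 50 mm and 8.59 degrees, less where a joint would pass 70% of its speed; a pose out of reach is approached as far as the arm can. A call with a gripper value outside its range is refused whole. "jaw" is the finger opening in cm, from 0 to 8.54, set as the call begins (left out, the last holds). The fingers move at their own pace and stop on an object; "grip_force" is the grip in N (left out, the last holds). Time passes only in rows, so rows that do not move let the fingers close. It gives the time, the measured TCP pose, the force and the opening at its end, in the units of the state.
- bot.observe(): the state, without advancing time (a new reading comes with each control period).
- cams.grab_frame(name): name is "scene" or "side" or "wrist"; returns a dict with "img" (480x640x3 uint8, red, green, blue), "z_map" (480x640 float32, m along the optical axis (not along the pixel's ray), 0 where there is no reading), "K" (3x3 intrinsics, pixels), "extrinsics" (4x4, takes a point from world to camera coordinates); the wrist camera has in their place "mount" (4x4, takes a point from camera to tool coordinates, whose origin is the TCP and whose axes are the flange's). Camera axes: x right, y down, z forward; pixel columns grow to the right and rows downward; lengths in m; the calibration is good to about 2 mm. A picture is of the moment at which its call begins: read the wrist's pose just before it.
- bot.close_job(): hands the job in, once; it reports no verdict.
Trained networks look in the newest picture that a camera, given by its name, has taken for a name from the list of things; names that differ only in an ending like _2 or _b are one class to them, and where a whole thing is asked for, a point or a joint stands for the part that bears it (a point fixed in the world has none). Each returns a list of dicts, best first, with "p" (0 to 1); they miss things now and then, are a little off and sometimes report something else, mostly with a low value. They report only what shows in the picture. A call takes as long as a camera call.
- finder.trace(target, camera): "pixels" (480x640 bool, what is visible of it) and "uv" ([column, row] in pixels, amid what is visible of it).
The state is a dict: "time_s": time; "qpos": joint angles; "qvel": joint speeds; "effort": joint torques, N m; "tcp_pos": TCP position; "orientation": TCP orientation; "contact_force": force on the tool from outside, world axes, zero at the start; "moment": the same for the moment, N m; "gripper_width": finger opening in m.
Only numpy, scipy, OpenCV 4.12 (cv2) and the standard library are available. Lean on these libraries where they do the work, as an engineer would, in place of code of your own. Each camera call takes 0.05 s, during which the arm holds its last target.

TASK

The low steel sample tin at the back of the wooden rack is hemmed in by three tall canisters. Stand all three canisters on the black rubber mat, then stand the tin in the middle of the scale's pan, and only then put each canister back upright on the very spot in the rack where it stood at the start. Keep everything you carry upright and leave the white bowl and the glass jar where they are.

Things in the scene. Friction and masses are not known exactly. Their poses are not given: they have to be found in the camera images.
- rack: Fixed dark wooden tray, 160 (x) x 210 (y) mm: floor 8 mm thick, rim 5 mm wide and 14 mm high. Flush cork discs mark the places: the tin's at (35, 0) mm in its frame, the canisters' at (35, 62), (35, -62), (-28, 0); things stand within 2 mm of them, in varying order. Origin: centre of the underside, on the table; z up; -x side faces the robot. Place and yaw vary.
- mat: Fixed flat black rubber mat, the side area, 300 (its x) x 130 (its y) x 4 mm thick, with a thin grey line along each long edge; to the left or right of the rack. Big enough for the three canisters in a row 90 mm apart along its x. Origin: centre of the underside, on the table.
- scale: Fixed flat bench scale, black, with a square steel pan 120 x 120 mm whose top is 30 mm above the table, and a 50 mm wide display strip (22 mm high) on its -x side; on the other side of the rack from the mat. Origin: on the table right under the middle of the pan, z up. The pan does not move.
- tin: Low closed round steel tin with a paper disc on its lid, 52 mm across, 42 mm high, about 0.16 kg; on the rack's rear middle disc. Origin: centre of its underside, z up.
- round_canister: Tall round black canister, 56 mm across and 104 mm high, with a 48 mm wide, 14 mm high flat cork lid on it (118 mm in all), about 0.3 kg. The lid does not come off. Origin: centre of its underside, z up.
- square_canister: Tall square bare-metal canister, 50 x 50 mm and 106 mm high, with a 40 x 40 mm, 10 mm high lid on it (116 mm in all), about 0.3 kg. The lid does not come off. Origin: centre of its underside, z up, x and y square to its sides.
- knob_canister: Tall round white ceramic canister, 52 mm across and 102 mm high, with a lid (46 mm wide, 6 mm high) that does not come off and a small dark wooden knob (122 mm in all), about 0.34 kg. Origin: centre of its underside, z up.
- bowl: Bystander: loose white ceramic cupping bowl, 80 mm across, 52 mm high, between the robot and the rack. Origin: centre of its underside.
- jar: Bystander: loose clear glass jar with a cork lid, 64 mm across, 85 mm high, between the robot and the rack. Origin: centre of its underside.

How it is judged:
On the way, in this order (a step that is already met when the one before it is completed fails the run):
1. all three canisters stand on the mat, let go, while the tin is still in its place in the rack (x of round_canister in the frame of mat between -0.145 and 0.145 m and y of round_canister in the frame of mat between -0.06 and 0.06 m and z of round_canister in the frame of mat between -0.002 and 0.012 m and angle between each of round_canister, square_canister, knob_canister's own z axis and vertical below 0.15 rad and x of square_canister in the frame of mat between -0.145 and 0.145 m and y of square_canister in the frame of mat between -0.06 and 0.06 m and z of square_canister in the frame of mat between -0.002 and 0.012 m and x of knob_canister in the frame of mat between -0.145 and 0.145 m and y of knob_canister in the frame of mat between -0.06 and 0.06 m and z of knob_canister in the frame of mat between -0.002 and 0.012 m and contact force between the fingers and round_canister below 0.1 N and linear speed of each of round_canister, square_canister, knob_canister below 0.02 m/s and contact force between the fingers and square_canister below 0.1 N and contact force between the fingers and knob_canister below 0.1 N and distance of tin from where it was at the start of the episode below 0.03 m), for 0.2 s.
2. the tin stands in the middle of the scale's pan, let go, while all three canisters are still on the mat (horizontal distance between tin and scale below 0.015 m and z of tin in the frame of scale between 0.026 and 0.036 m and angle between each of tin, round_canister, square_canister, knob_canister's own z axis and vertical below 0.15 rad and contact force between the fingers and tin below 0.1 N and linear speed of tin below 0.02 m/s and x of round_canister in the frame of mat between -0.145 and 0.145 m and y of round_canister in the frame of mat between -0.06 and 0.06 m and z of round_canister in the frame of mat between -0.002 and 0.012 m and x of square_canister in the frame of mat between -0.145 and 0.145 m and y of square_canister in the frame of mat between -0.06 and 0.06 m and z of square_canister in the frame of mat between -0.002 and 0.012 m and x of knob_canister in the frame of mat between -0.145 and 0.145 m and y of knob_canister in the frame of mat between -0.06 and 0.06 m and z of knob_canister in the frame of mat between -0.002 and 0.012 m), for 0.2 s.
At the end, for the whole second after the job is handed in: The tin stands upright on the scale within 15 mm of the middle of the pan, and each canister stands upright within 15 mm of where it stood at the start; all let go and at rest (horizontal distance between tin and scale below 0.015 m and z of tin in the frame of scale between 0.026 and 0.036 m and angle between each of tin, round_canister, square_canister, knob_canister's own z axis and vertical below 0.15 rad and contact force between the fingers and tin below 0.1 N and linear speed of each of tin, round_canister, square_canister, knob_canister below 0.02 m/s and distance of each of round_canister, square_canister, knob_canister from where it was at the start of the episode below 0.015 m and contact force between the fingers and round_canister below 0.1 N and contact force between the fingers and square_canister below 0.1 N and contact force between the fingers and knob_canister below 0.1 N); the robot touches nothing.
It fails at once if a canister or the tin is tipped by more than 0.6 rad (angle between any of round_canister, square_canister, knob_canister, tin's own z axis and vertical above 0.6 rad).
It fails at once if the white bowl is moved by more than 20 mm (distance of bowl from where it was at the start of the episode above 0.02 m).
It fails at once if the glass jar is moved by more than 20 mm (distance of jar from where it was at the start of the episode above 0.02 m).
It also fails if it takes over 122 s, if anything falls off the work surface, if the arm or the gripper's body presses on something with over 40 N, if the wrist force passes 120 N, or if a joint passes its speed limit or range.

## Working session

There is one attempt and no reset: what is moved stays moved. The work goes in short steps, Python scripts to look and compute and a tool call to move; the robot and the scene stay as the last step left them, time stands still between calls to the robot, and variables do not carry over. Pictures are saved under pics/ and viewed, and the job is handed in when it is done.

Besides the shell and the picture viewer there is one more tool, called after "Call:" as a command line: name --argument value ..., lists and objects as JSON in quotes. send_rows: Moves the arm, as the interface text tells. Its arguments: {"type":"object","properties":{"moves":{"type":"array","items":{"type":"number"}},"jaw":{"type":"number"},"grip_force":{"type":"number"}},"required":["moves"]}

```bash
ls; mkdir -p pics; python3 - <<'E'
from plant import bot,cams,finder
import cv2
print(bot.observe())
for n in ["scene","side","wrist"]:
    f=cams.grab_frame(n); cv2.imwrite(f"pics/{n}0.png",f["img"][:,:,::-1])
    print(n,f["K"],f.get("extrinsics",f.get("mount")))
E
```

```text
pics
{'time_s': 0.0, 'qpos': array([ 1.14151166e+00,  5.28463177e-01,  1.43388215e+00,  3.17717827e-05,
        1.18140225e+00, -1.78467960e-01]), 'qvel': array([ 0.0002458 , -0.00151526,  0.0005562 ,  0.00124259,  0.00067105,
       -0.00060383]), 'effort': array([-3.58295501e-04, -4.42351520e+01, -1.78021038e+01, -2.05556817e-04,
        8.51284247e-03,  5.39442283e-06]), 'tcp_pos': array([0.15476763, 0.6048076 , 0.23034187]), 'orientation': array([ 1.25085818e-01,  9.92145341e-01, -1.02369964e-03, -3.36416063e-04]), 'contact_force': array([ 0.86296561, -0.92995881, -0.69793815]), 'moment': array([-0.03375314, -0.01900186, -0.05668216]), 'gripper_width': 0.08522142630587097}
scene [[440.71521197   0.         306.79104136]
 [  0.         440.71521197 246.12633238]
 [  0.           0.           1.        ]] [[-0.58233082  0.81289772  0.00938636  0.29690518]
 [ 0.58291415  0.42557118 -0.69217069 -0.24617424]
 [-0.56665854 -0.39760088 -0.7216728   1.08456422]
 [ 0.          0.          0.          1.        ]]
side [[455.5868667    0.         323.76839125]
 [  0.         455.5868667  232.03471264]
 [  0.           0.           1.        ]] [[ 0.968762   -0.24791781  0.0060782  -0.46606599]
 [-0.14452752 -0.58433262 -0.79854066  0.12245921]
 [ 0.20152414  0.77271738 -0.60191019  0.66025837]
 [ 0.          0.          0.          1.        ]]
wrist [[396.80381396   0.         318.53621113]
 [  0.         396.80381396 238.58436362]
 [  0.           0.           1.        ]] [[-2.13216398e-04 -9.63513930e-01 -2.67658105e-01  6.75626256e-02]
 [ 9.99999860e-01 -7.57953945e-05 -5.23751931e-04 -1.47167390e-04]
 [ 4.84355030e-04 -2.67658179e-01  9.63513811e-01 -1.42367573e-01]
 [ 0.00000000e+00  0.00000000e+00  0.00000000e+00  1.00000000e+00]]
```

View pics/scene0.png

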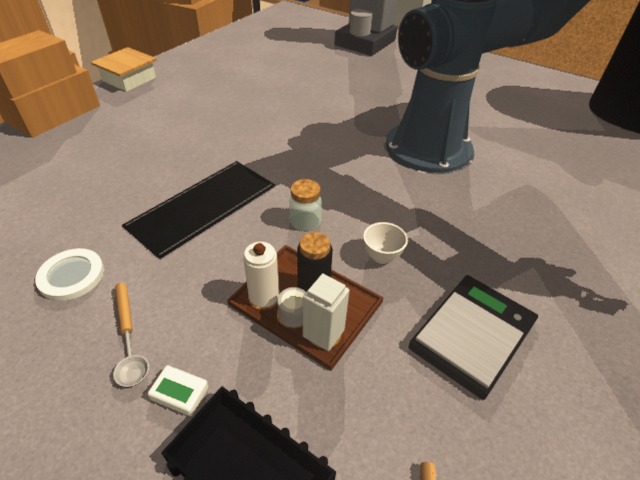

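View pics/side0.png

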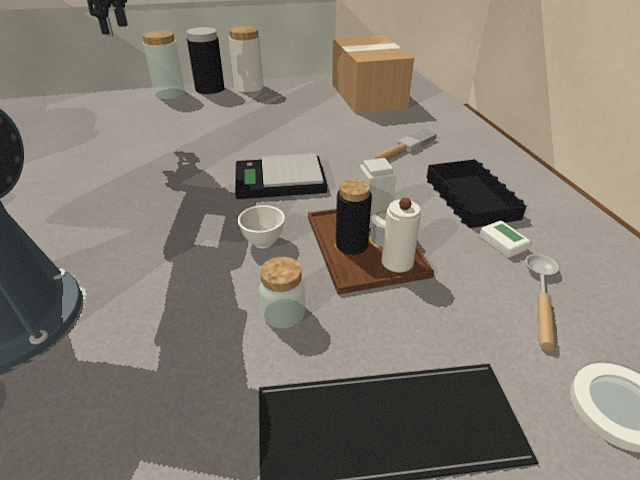

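View pics/wrist0.png

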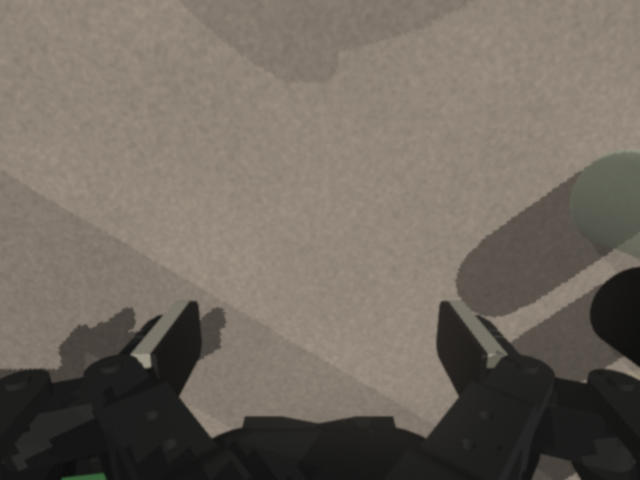

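The scene view shows the knob canister at (262,275), the round one at (315,262), the square one at (325,312) and the tin at (292,307). The mat is at about (200,205) and the scale pan at about (470,340). Next I'll measure their positions from depth.

```bash
cat > h.py <<'E'
from plant import bot,cams,finder
import numpy as np,cv2
from scipy.spatial.transform import Rotation as R
def cloud(f,mask,T=None):
    """world points of mask pixels; T camera->world for wrist"""
    v,u=np.nonzero(mask&(f["z_map"]>0)); z=f["z_map"][v,u]
    K=f["K"]; P=np.c_[(u-K[0,2])*z/K[0,0],(v-K[1,2])*z/K[1,1],z]
    if T is None: T=np.linalg.inv(f["extrinsics"])
    return P@T[:3,:3].T+T[:3,3],f["img"][v,u]
def wristT(o,f):
    T=np.eye(4);T[:3,:3]=R.from_quat(o["orientation"]).as_matrix();T[:3,3]=o["tcp_pos"]
    return T@f["mount"]
E
python3 - <<'E'
from h import *
np.set_printoptions(precision=4,suppress=True)
H=dict(rack=(.004,.02),mat=(-.004,.012),scale=(.026,.036),tin=(.046,.054),round_canister=(.12,.130),square_canister=(.118,.128),knob_canister=(.098,.118),bowl=(.02,.06),jar=(.07,.09))
for c in ["scene","side"]:
    f=cams.grab_frame(c)
    for n,(a,b) in H.items():
        r=finder.trace(n,c)
        if not r: print(c,n,"none");continue
        r=r[0]; P,_=cloud(f,r["pixels"])
        z=P[:,2]; S=P[(z>a)&(z<b)]
        print(c,n,round(r["p"],2),r["uv"],len(P),"zmax",np.percentile(z,[50,99]),len(S),end=" ")
        if len(S)>5:
            (cx,cy),(w,h),an=cv2.minAreaRect((S[:,:2]*1000).astype(np.float32))
            (ccx,ccy),rad=cv2.minEnclosingCircle((S[:,:2]*1000).astype(np.float32))
            print("zmed",np.median(S[:,2]),"rect",np.round([cx,cy,w,h,an],1),"circ",np.round([ccx,ccy,rad],1),"mean",S.mean(0))
        else: print()
E
```

```text
scene rack 0.82 [301.6, 325.8] 5039 zmax [0.0074 0.0508] 4603 zmed 0.0075030321364571995 rect [563.7  34.2 211.7 162.2  89.9] circ [564.3  34.9 131.2] mean [0.5754 0.0511 0.0084]
scene mat 0.85 [196.8, 208.9] 6179 zmax [0.0023 0.0048] 6176 zmed 0.0022840526950724804 rect [ 480.6 -290.6  139.9  308.7   82.1] circ [ 482.4 -285.9  164.2] mean [ 0.4973 -0.2871  0.0022]
scene scale 0.58 [470.5, 334.2] 8707 zmax [0.0285 0.0316] 5306 zmed 0.02944117438724969 rect [482.4 286.4 120.1 122.1  83.5] circ [482.1 286.2  83.7] mean [0.4862 0.2885 0.0294]
scene tin 0.69 [296.9, 305.4] 912 zmax [0.0484 0.0515] 586 zmed 0.04925570095372267 rect [601.7  32.7  50.6  41.5  30.7] circ [599.4  36.6  25.6] mean [0.6023 0.0347 0.0492]
scene round_canister 0.86 [309.7, 258.7] 1640 zmax [0.1102 0.1265] 592 zmed 0.12474856136223067 rect [557.2  53.7 105.4  47.2  47.1] circ [563.4  48.6  54.5] mean [0.5409 0.0349 0.1246]
scene square_canister 0.92 [328.3, 309.6] 2619 zmax [0.0939 0.1246] 683 zmed 0.12297725860260278 rect [599.7  95.9  40.8  40.1   1.6] circ [600.1  95.7  26.5] mean [0.6014 0.0969 0.1228]
scene k
[... 1466 characters left out ...]
 [380.6, 179.3] 1434 zmax [0.1013 0.124 ] 326 zmed 0.1225617162324236 rect [586.6  63.1 104.5  50.4  67.5] circ [586.3  63.2  53. ] mean [0.5958 0.0861 0.1223]
side knob_canister 0.97 [399.3, 235.5] 2181 zmax [0.0789 0.1282] 639 zmed 0.11257708373835007 rect [596.2 -36.1  48.7  47.8  41.9] circ [595.2 -34.3  26.3] mean [ 0.5912 -0.0441  0.1101]
side bowl 0.58 [258.6, 224.1] 1443 zmax [0.0358 0.0515] 1230 zmed 0.03867654635661105 rect [391.   82.1  77.6  77.8  59.3] circ [391.9  83.6  41.1] mean [0.3912 0.0862 0.038 ]
side jar 0.69 [283.7, 295.9] 2763 zmax [0.0593 0.0851] 1158 zmed 0.08343707977837861 rect [395.9 -91.8  54.9  55.6  36.2] circ [396.2 -91.1  28.7] mean [ 0.3951 -0.097   0.0819]
```

Call:
send_rows --moves '[-3.4,-3.1,0,0,-3.4,-3.1,0,0,-3.4,-3.1,0,0,-3.4,-3.1,0,0,-3.4,-3.1,0,0,-3.4,-3.1,0,0,-3.4,-3.1,0,0,-3.4,-3.1,0,0,-3.4,-3.1,0,0,-3.4,-3.1,0,0]' --jaw 8.5 --grip_force 50

```text
time_s: 2.15
tcp_pos: [0.4163, 0.2153, 0.2317]
orientation: [0.119, 0.993, 0.005, 0.003]
contact_force: [0.8, 0.1, 0.1]
gripper_width: 0.0854
```

```bash
cat >> h.py <<'E'
import sys
def go(x,y,z,head=90.):
    """print remaining move in tool axes (cm, deg); head = world heading of tool y"""
    o=bot.observe(); M=R.from_quat(o["orientation"]).as_matrix()
    d=np.array([x,y,z])/1000-o["tcp_pos"]
    hd=np.degrees(np.arctan2(M[1,1],M[0,1])); t=-(head-hd); t=(t+90)%180-90
    print("t",round(o["time_s"],2),"tcp",np.round(o["tcp_pos"]*1000,1),"hd",round(hd,1),"tiltz",np.round(M[:,2],3),"w",round(o["gripper_width"]*1000,1),"F",np.round(o["contact_force"],1),"q6",round(o["qpos"][5],2))
    print(" -> tool cm",np.round(M.T@d*100,2),"turn",round(t,1))
E
python3 -c "
from h import *
go(536,31,231)"
```

```text
t 2.15 tcp [416.3 215.3 231.7] hd 76.4 tiltz [ 0.008  0.009 -1.   ] w 85.4 F [0.8 0.1 0.1] q6 -1.1
 -> tool cm [-15.97 -15.09   0.  ] turn -13.6
```

Call:
send_rows --moves '[-3.3,-3.1,0,0,-3.3,-3.1,0,0,-3.3,-3.1,0,0,-3.3,-3.1,0,0,-2.0,-2.0,0,0,0,0,0,-6.8,0,0,0,-6.8,0,0,0,0]'

```text
time_s: 2.95
tcp_pos: [0.5404, 0.0229, 0.233]
orientation: [0.002, 1.0, 0.004, 0.009]
contact_force: [-0.1, 0.3, 1.0]
gripper_width: 0.0851
```

```bash
python3 - <<'E'
from h import *
go(536,31,231)
o=bot.observe(); f=cams.grab_frame("wrist"); T=wristT(o,f)
im=f["img"][:,:,::-1].copy()
H=dict(tin=(.046,.054),round_canister=(.118,.130),square_canister=(.116,.128),knob_canister=(.107,.118),rack=(.012,.017))
for n,(a,b) in H.items():
    r=finder.trace(n,"wrist")
    if not r: print(n,"none");continue
    r=r[0];P,_=cloud(f,r["pixels"],T);S=P[(P[:,2]>a)&(P[:,2]<b)]
    c,_=cv2.findContours(r["pixels"].astype(np.uint8),0,1);cv2.drawContours(im,c,-1,(0,0,255),1)
    print(n,round(r["p"],2),r["uv"],len(S),np.percentile(P[:,2],[50,99]))
    if len(S)>5:
        q=(S[:,:2]*1000).astype(np.float32)
        print("   rect",np.round(np.hstack([*map(np.atleast_1d,cv2.minAreaRect(q))]),1),"circ",cv2.minEnclosingCircle(q),"zmed",np.median(S[:,2]))
cv2.imwrite("pics/w1.png",im)
E
```

```text
t 2.95 tcp [540.4  22.9 233. ] hd 89.8 tiltz [ 0.018  0.007 -1.   ] w 85.1 F [-0.1  0.3  1. ] q6 -1.74
 -> tool cm [0.45 0.8  0.2 ] turn -0.2
tin 0.73 [327.4, 276.0] 1963 [0.04999116 0.05187139]
   rect [601.6  34.1  41.7  50.1   1.1] circ ((597.4529418945312, 33.94337844848633), 25.52175521850586) zmed 0.05001095957564217
round_canister 0.62 [326.9, 213.9] 4082 [0.12524101 0.12713351]
   rect [535.7  30.5  47.   46.6  62.2] circ ((535.8681030273438, 30.519786834716797), 23.86132049560547) zmed 0.12562569386570738
square_canister 0.85 [405.8, 280.7] 2829 [0.11283802 0.1247998 ]
   rect [597.6  93.4  40.7  40.    1.6] circ ((597.017822265625, 93.25984954833984), 27.004119873046875) zmed 0.12350490710298928
knob_canister 0.62 [253.7, 285.6] 3035 [0.11440571 0.13027441]
   rect [594.3 -30.3  50.2  49.   64.6] circ ((594.9824829101562, -30.73857307434082), 25.64101219177246) zmed 0.1154962643238896
rack 0.64 [306.0, 170.2] 2775 [0.00789246 0.01480873]
   rect [562.   32.6 210.3 159.4  89.9] circ ((544.336181640625, 32.29764175415039), 120.17652130126953) zmed 0.013632128966560186
```

View pics/w1.png

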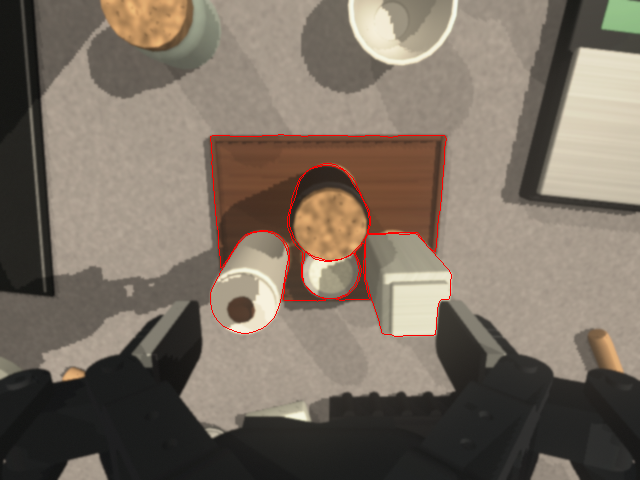

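Call:
send_rows --moves '[0.5,0.8,0,0,0.15,0,2.5,0,0,0,2.5,0,0,0,2.5,0,0,0,2.5,0,0,0,2.5,0,0,0,2.0,0,0,0,0,0]'

```text
time_s: 4.05
tcp_pos: [0.5349, 0.0398, 0.0862]
orientation: [0.001, 1.0, 0.004, 0.011]
contact_force: [-0.1, -0.6, -0.9]
gripper_width: 0.085
```

```bash
python3 -c "
from h import *
go(536,31,72)"
```

```text
t 4.05 tcp [534.9  39.8  86.2] hd 89.8 tiltz [ 0.022  0.008 -1.   ] w 85.0 F [-0.1 -0.6 -0.9] q6 -1.72
 -> tool cm [-0.08 -0.9   1.41] turn -0.2
```

Call:
send_rows --moves '[0,-0.8,0,0,0,0,0,0,0,0,0.7,0,0,0,0.7,0,0,0,0,0]'

```text
time_s: 4.55
tcp_pos: [0.5372, 0.0319, 0.0749]
orientation: [0.001, 1.0, 0.004, 0.014]
contact_force: [-0.1, 0.2, -0.8]
gripper_width: 0.0849
```

```bash
python3 -c "
from h import *
go(536,31,72)"
```

```text
t 4.55 tcp [537.2  31.9  74.9] hd 89.9 tiltz [ 0.029  0.007 -1.   ] w 84.9 F [-0.1  0.2 -0.8] q6 -1.74
 -> tool cm [ 0.13 -0.09  0.29] turn -0.1
```

Call:
send_rows --moves '[0,0,0.3,0,0,0,0,0,0,0,0,0,0,0,0,0,0,0,0,0,0,0,0,0]' --jaw 4.0 --grip_force 50

```text
time_s: 5.15
tcp_pos: [0.5376, 0.0318, 0.0722]
orientation: [0.001, 1.0, 0.004, 0.015]
contact_force: [-0.6, -0.5, -0.2]
gripper_width: 0.0547
```

```bash
python3 -c "
from h import *
go(536,31,70)"
```

```text
t 5.15 tcp [537.6  31.8  72.2] hd 89.8 tiltz [ 0.03   0.007 -1.   ] w 54.7 F [-0.6 -0.5 -0.2] q6 -1.74
 -> tool cm [ 0.17 -0.09  0.22] turn -0.2
```

Call:
send_rows --moves '[0,0,-1,0,0,0,-2,0,0,0,-2,0,0,0,-2,0,0,0,-2,0,0,0,-2,0,0,0,-2,0,0,0,-2,0,0,0,-1,0,0,0,0,0]'

```text
time_s: 6.15
tcp_pos: [0.5267, 0.0322, 0.2372]
orientation: [0.001, 1.0, 0.005, 0.008]
contact_force: [1.3, -0.4, -3.9]
gripper_width: 0.0554
```

```bash
python3 -c "
from h import *
go(572,-303,232,82.5)"
```

```text
t 6.15 tcp [526.7  32.2 237.2] hd 89.9 tiltz [ 0.015  0.01  -1.   ] w 55.4 F [ 1.3 -0.4 -3.9] q6 -1.73
 -> tool cm [ -4.61 -33.51   0.26] turn 7.4
```

Call:
send_rows --moves '[-0.2,-1.5,0,0,-0.4,-3,0,0,-0.4,-3,0,0,-0.4,-3,0,0,-0.4,-3,0,0,-0.4,-3,0,0,-0.4,-3,0,0,-0.4,-3,0,0,-0.4,-3,0,0,-0.4,-3,0,0]'

```text
time_s: 7.15
tcp_pos: [0.5562, -0.2651, 0.2189]
orientation: [-0.001, 1.0, 0.01, -0.005]
contact_force: [1.0, -0.0, -3.3]
gripper_width: 0.0552
```

Call:
send_rows --moves '[-0.3,-2.0,0,0,-0.3,-1.0,0,0,0,0,0,3.7,0,0,0,3.7,0,0,0,0,0,0,0,0]'

```text
time_s: 7.75
tcp_pos: [0.5573, -0.3035, 0.2082]
orientation: [0.069, 0.997, 0.012, -0.012]
contact_force: [-0.8, -0.0, -2.9]
gripper_width: 0.055
```

```bash
python3 -c "
from h import *
go(572,-303,68.5,82.5)"
```

```text
t 7.75 tcp [ 557.3 -303.5  208.2] hd 82.1 tiltz [-0.022  0.026 -0.999] w 55.0 F [-0.8 -0.  -2.9] q6 -2.11
 -> tool cm [-1.8  -0.07 13.93] turn -0.4
```

Call:
send_rows --moves '[-1.0,0,1,0,-0.7,0,2,0,0,0,2,0,0,0,2,0,0,0,2,0,0,0,1.5,0,0,0,1,0,0,0,0,0,0,0,0,0]'

```text
time_s: 8.65
tcp_pos: [0.578, -0.3005, 0.0835]
orientation: [0.063, 0.998, 0.013, -0.01]
contact_force: [-0.8, 0.2, -4.0]
gripper_width: 0.0547
```

```bash
python3 -c "
from h import *
go(572,-303,69,82.5)"
```

```text
t 8.65 tcp [ 578.  -300.5   83.5] hd 82.7 tiltz [-0.019  0.026 -0.999] w 54.7 F [-0.8  0.2 -4. ] q6 -2.11
 -> tool cm [ 0.53 -0.36  1.46] turn 0.2
```

Call:
send_rows --moves '[0.5,-0.2,0.5,0,0,0,0.4,0,0,0,0.3,0,0,0,0,0,0,0,0,0]'

```text
time_s: 9.15
tcp_pos: [0.5738, -0.303, 0.0736]
orientation: [0.063, 0.998, 0.011, -0.008]
contact_force: [0.8, -0.1, -3.5]
gripper_width: 0.0552
```

```bash
python3 - <<'E'
from h import *
go(572,-303,69,82.5)
f=cams.grab_frame("side");cv2.imwrite("pics/s1.png",f["img"][:,:,::-1])
E
```

```text
t 9.15 tcp [ 573.8 -303.    73.6] hd 82.7 tiltz [-0.014  0.023 -1.   ] w 55.2 F [ 0.8 -0.1 -3.5] q6 -2.11
 -> tool cm [ 0.17 -0.04  0.46] turn 0.2
```

View pics/s1.png

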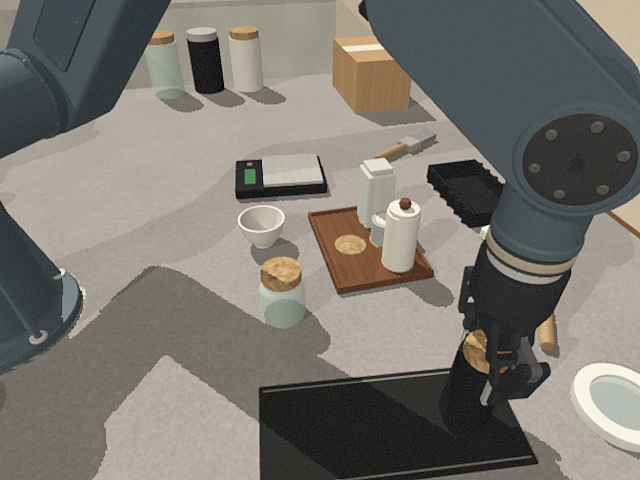

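The round canister hangs just above the mat's far end, around (465,400). The rest of the scene is undisturbed.

Call:
send_rows --moves '[0,0,0.3,0,0,0,0.2,0,0,0,0,0]'

```text
time_s: 9.5
tcp_pos: [0.5742, -0.3032, 0.0693]
orientation: [0.063, 0.998, 0.01, -0.007]
contact_force: [-0.3, 1.2, -2.0]
gripper_width: 0.055
```

Call:
send_rows --moves '[0,0,0,0,0,0,0,0,0,0,0,0,0,0,0,0]' --jaw 8.5

```text
time_s: 9.9
tcp_pos: [0.5758, -0.3043, 0.071]
orientation: [0.063, 0.998, 0.009, -0.005]
contact_force: [0.2, -0.2, 0.7]
gripper_width: 0.0848
```

Call:
send_rows --moves '[0,0,-1,0,0,0,-2,0,0,0,-2,0,0,0,-2,0,0,0,-2,0,0,0,-2,0,0,0,-2,0,0,0,-2,0,0,0,-1,0,0,0,0,0]'

```text
time_s: 10.9
tcp_pos: [0.5779, -0.3078, 0.2443]
orientation: [0.063, 0.998, 0.008, -0.003]
contact_force: [-0.4, -0.1, 0.1]
gripper_width: 0.085
```

```bash
python3 -c "
from h import *
go(596,-31,232,90)"
```

```text
t 10.9 tcp [ 577.9 -307.8  244.3] hd 82.8 tiltz [-0.005  0.016 -1.   ] w 85.0 F [-0.4 -0.1  0.1] q6 -2.11
 -> tool cm [ 1.68 27.67  1.65] turn -7.2
```

Call:
send_rows --moves '[0.1,1.5,0,0,0.2,3,0,0,0.2,3,0,0,0.2,3,0,0,0.2,3,0,0,0.2,3,0,0,0.2,3,0,0,0.2,3,0,0,0.2,2.5,0,0,0,1,0,0]'

```text
time_s: 11.9
tcp_pos: [0.5848, -0.0277, 0.2369]
orientation: [0.064, 0.998, 0.014, -0.015]
contact_force: [-0.7, -0.8, -0.0]
gripper_width: 0.0853
```

Call:
send_rows --moves '[0,0,0,-3.6,0,0,0,-3.6,0,0,0,0,0,0,0,0]'

```text
time_s: 12.3
tcp_pos: [0.5818, -0.0238, 0.2334]
orientation: [-0.002, 1.0, 0.015, -0.018]
contact_force: [-0.2, 0.3, 0.3]
gripper_width: 0.0852
```

```bash
python3 -c "
from h import *
go(596,-31,72,90)"
```

```text
t 12.3 tcp [581.8 -23.8 233.4] hd 90.2 tiltz [-0.037  0.031 -0.999] w 85.2 F [-0.2  0.3  0.3] q6 -1.83
 -> tool cm [-2.   -1.23 16.04] turn 0.2
```

Call:
send_rows --moves '[-1.0,-0.7,0,0,-1.0,-0.5,0,0,0,0,2,0,0,0,2,0,0,0,2,0,0,0,2,0,0,0,2,0,0,0,2,0,0,0,2,0,0,0,0,0]'

```text
time_s: 13.3
tcp_pos: [0.6103, -0.0421, 0.0868]
orientation: [0.005, 1.0, 0.013, -0.012]
contact_force: [0.0, 0.2, -0.2]
gripper_width: 0.085
```

```bash
python3 -c "
from h import *
go(596,-31,72,90)"
```

```text
t 13.3 tcp [610.3 -42.1  86.8] hd 89.5 tiltz [-0.024  0.027 -0.999] w 85.0 F [ 0.   0.2 -0.2] q6 -1.84
 -> tool cm [1.4  1.06 1.55] turn -0.5
```

Call:
send_rows --moves '[1.3,1.0,0,0,0,0,0,0,0,0,0,0]'

```text
time_s: 13.6
tcp_pos: [0.6012, -0.0346, 0.0882]
orientation: [0.006, 1.0, 0.013, -0.01]
contact_force: [0.6, 0.4, 0.4]
gripper_width: 0.0849
```

```bash
python3 -c "
from h import *
go(596,-31,72,90)"
```

```text
t 13.6 tcp [601.2 -34.6  88.2] hd 89.3 tiltz [-0.02   0.025 -0.999] w 84.9 F [0.6 0.4 0.4] q6 -1.83
 -> tool cm [0.49 0.31 1.64] turn -0.7
```

Call:
send_rows --moves '[0.4,0.3,0,-0.7,0,0,0,0,0,0,0.8,0,0,0,0.7,0,0,0,0,0,0,0,0,0]'

```text
time_s: 14.2
tcp_pos: [0.6003, -0.0327, 0.0742]
orientation: [-0.0, 1.0, 0.012, -0.007]
contact_force: [-0.1, 0.0, -0.1]
gripper_width: 0.0849
```

```bash
python3 -c "
from h import *
go(596,-31,72,90)"
```

```text
t 14.2 tcp [600.3 -32.7  74.2] hd 90.0 tiltz [-0.014  0.023 -1.   ] w 84.9 F [-0.1  0.  -0.1] q6 -1.84
 -> tool cm [0.42 0.17 0.23] turn 0.0
```

Call:
send_rows --moves '[0.3,0,0.2,0,0,0,0,0,0,0,0,0,0,0,0,0,0,0,0,0,0,0,0,0]' --jaw 4.0

```text
time_s: 14.8
tcp_pos: [0.597, -0.0324, 0.0722]
orientation: [-0.0, 1.0, 0.012, -0.007]
contact_force: [0.3, 0.6, -0.3]
gripper_width: 0.0513
```

```bash
python3 -c "
from h import *
go(596,-31,72,90)"
```

```text
t 14.8 tcp [597.  -32.4  72.2] hd 90.0 tiltz [-0.013  0.023 -1.   ] w 51.3 F [ 0.3  0.6 -0.3] q6 -1.84
 -> tool cm [0.1  0.14 0.02] turn 0.0
```

Call:
send_rows --moves '[0,0,-1,0,0,0,-2,0,0,0,-2,0,0,0,-2,0,0,0,-2,0,0,0,-2,0,0,0,-2,0,0,0,-2,0,0,0,-1,0,0,0,0,0]'

```text
time_s: 15.8
tcp_pos: [0.5934, -0.0358, 0.2354]
orientation: [-0.0, 1.0, 0.013, -0.015]
contact_force: [-0.9, 0.5, -4.0]
gripper_width: 0.0509
```

```bash
python3 -c "
from h import *
go(483,-291,240,82.5)"
```

```text
t 15.8 tcp [593.4 -35.8 235.4] hd 90.0 tiltz [-0.03   0.026 -0.999] w 50.9 F [-0.9  0.5 -4. ] q6 -1.84
 -> tool cm [ 11.08 -25.49  -0.8 ] turn 7.5
```

Knob canister was gripped at (597.0, -32.4, 72.2). Now to the mat's middle slot.

Call:
send_rows --moves '[0.6,-1.4,-0.2,0,1.2,-2.8,-0.3,0,1.2,-2.8,-0.3,0,1.2,-2.8,-0.3,0,1.2,-2.8,-0.3,0,1.2,-2.8,-0.3,0,1.2,-2.8,-0.3,0,1.2,-2.8,0,0,0.8,-1.8,0,0,0,0,0,0]'

```text
time_s: 16.8
tcp_pos: [0.4805, -0.276, 0.2408]
orientation: [-0.001, 0.999, 0.017, -0.027]
contact_force: [0.0, -0.5, -4.9]
gripper_width: 0.051
```

Call:
send_rows --moves '[0,0,0,3.7,0,0,0,3.7,0,0,0,0,0,0,0,0]'

```text
time_s: 17.2
tcp_pos: [0.4763, -0.2753, 0.2366]
orientation: [0.067, 0.997, 0.019, -0.032]
contact_force: [-0.1, 0.3, -4.8]
gripper_width: 0.0511
```

```bash
python3 -c "
from h import *
go(483,-291,69,82.5)"
```

```text
t 17.2 tcp [ 476.3 -275.3  236.6] hd 82.3 tiltz [-0.062  0.042 -0.997] w 51.1 F [-0.1  0.3 -4.8] q6 -2.15
 -> tool cm [-1.99 -2.02 16.6 ] turn -0.2
```

Call:
send_rows --moves '[-1.4,-1.6,0,0,0,0,0,0,0,0,2,0,0,0,3,0,0,0,3,0,0,0,3,0,0,0,2.5,0,0,0,0,0,0,0,0,0]'

```text
time_s: 18.1
tcp_pos: [0.4803, -0.284, 0.0966]
orientation: [0.06, 0.997, 0.02, -0.032]
contact_force: [1.0, 0.5, -4.9]
gripper_width: 0.0509
```

```bash
python3 -c "
from h import *
go(483,-291,69,82.5)"
```

```text
t 18.1 tcp [ 480.3 -284.    96.6] hd 83.0 tiltz [-0.062  0.043 -0.997] w 50.9 F [ 1.   0.5 -4.9] q6 -2.17
 -> tool cm [-0.54 -0.75  2.7 ] turn 0.5
```

Call:
send_rows --moves '[-0.3,-0.6,0,0.5,0,0,0,0,0,0,1,0,0,0,1,0,0,0,0.4,0,0,0,0,0]'

```text
time_s: 18.7
tcp_pos: [0.4844, -0.2924, 0.0753]
orientation: [0.064, 0.997, 0.016, -0.028]
contact_force: [0.0, -0.2, -3.5]
gripper_width: 0.0509
```

```bash
python3 -c "
from h import *
go(483,-291,69,82.5)"
```

```text
t 18.7 tcp [ 484.4 -292.4   75.3] hd 82.6 tiltz [-0.055  0.036 -0.998] w 50.9 F [ 0.  -0.2 -3.5] q6 -2.17
 -> tool cm [0.11 0.1  0.64] turn 0.1
```

Call:
send_rows --moves '[0,0,0.4,0,0,0,0.2,0,0,0,0,0]'

```text
time_s: 19.0
tcp_pos: [0.4839, -0.292, 0.0688]
orientation: [0.064, 0.997, 0.016, -0.029]
contact_force: [-0.8, 0.3, -2.9]
gripper_width: 0.0507
```

```bash
python3 -c "
from h import *
go(483,-291,69,82.5)"
```

```text
t 19.0 tcp [ 483.9 -292.    68.8] hd 82.6 tiltz [-0.055  0.036 -0.998] w 50.7 F [-0.8  0.3 -2.9] q6 -2.17
 -> tool cm [ 0.11  0.09 -0.01] turn 0.1
```

Call:
send_rows --moves '[0,0,0,0,0,0,0,0,0,0,0,0,0,0,0,0]' --jaw 8.5

```text
time_s: 19.4
tcp_pos: [0.4855, -0.2933, 0.0709]
orientation: [0.064, 0.997, 0.015, -0.027]
contact_force: [0.1, 0.2, -0.4]
gripper_width: 0.0853
```

Call:
send_rows --moves '[0,0,-1,0,0,0,-2,0,0,0,-2,0,0,0,-2,0,0,0,-2,0,0,0,-2,0,0,0,-2,0,0,0,-2,0,0,0,-1,0,0,0,0,0]'

```text
time_s: 20.4
tcp_pos: [0.4945, -0.2992, 0.2443]
orientation: [0.064, 0.998, 0.013, -0.024]
contact_force: [0.1, -0.3, 0.3]
gripper_width: 0.085
```

```bash
python3 -c "
from h import *
go(598,94,232,90)
f=cams.grab_frame('scene');cv2.imwrite('pics/sc2.png',f['img'][:,:,::-1])"
```

```text
t 20.4 tcp [ 494.5 -299.2  244.3] hd 82.6 tiltz [-0.047  0.029 -0.998] w 85.0 F [ 0.1 -0.3  0.3] q6 -2.17
 -> tool cm [-5.29 40.28  1.88] turn -7.4
```

View pics/sc2.png

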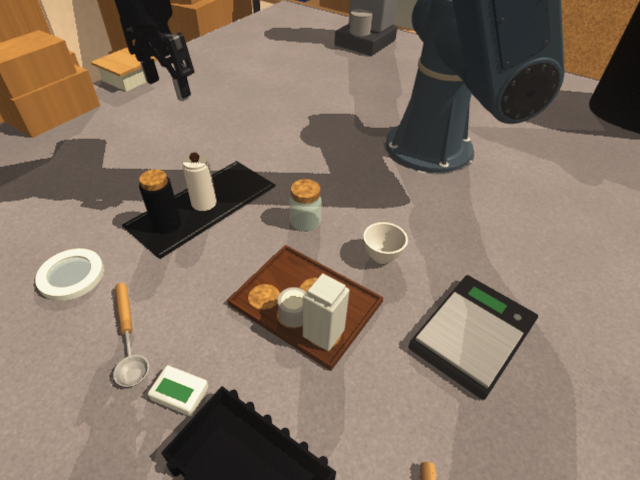

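Both canisters stand upright on the mat, the round one at (160,205) and the knob one at (201,185). The square one is next.

Call:
send_rows --moves '[-0.3,2,0,0,-0.5,4,0,0,-0.5,4,0,0,-0.5,4,0,0,-0.6,4,0,0,-0.6,4,0,0,-0.6,4,0,0,-0.6,4,0,0,-0.6,4,0,0,-0.5,3,0,0]'

```text
time_s: 21.45
tcp_pos: [0.5914, 0.0709, 0.2367]
orientation: [0.07, 0.997, 0.016, -0.036]
contact_force: [0.4, -0.1, -0.3]
gripper_width: 0.0851
```

Call:
send_rows --moves '[0,0,0,0,0,0,0,-3.7,0,0,0,-3.7,0,0,0,0,0,0,0,0]'

```text
time_s: 21.95
tcp_pos: [0.5875, 0.0744, 0.2301]
orientation: [0.0, 0.999, 0.018, -0.041]
contact_force: [0.5, -0.1, 0.3]
gripper_width: 0.0851
```

```bash
python3 -c "
from h import *
go(598,94,72,90)"
```

```text
t 21.95 tcp [587.5  74.4 230.1] hd 89.9 tiltz [-0.082  0.036 -0.996] w 85.1 F [ 0.5 -0.1  0.3] q6 -1.66
 -> tool cm [-2.35  1.39 15.73] turn -0.1
```

Call:
send_rows --moves '[-2.2,1.3,0,0,0,0,0,0,0,0,1,0,0,0,1,0,0,0,1,0,0,0,1,0,0,0,1,0,0,0,1,0,0,0,1,0,0,0,1,0]'

```text
time_s: 22.95
tcp_pos: [0.5986, 0.0869, 0.1407]
orientation: [0.005, 0.999, 0.018, -0.045]
contact_force: [-0.4, -1.1, -0.7]
gripper_width: 0.0851
```

```bash
python3 -c "
from h import *
go(598,94,72,90)"
```

```text
t 22.95 tcp [598.6  86.9 140.7] hd 89.3 tiltz [-0.089  0.036 -0.995] w 85.1 F [-0.4 -1.1 -0.7] q6 -1.63
 -> tool cm [-0.55  0.47  6.87] turn -0.7
```

Call:
send_rows --moves '[0,0,-2,0,0,0,-2,0,0,0,-2,0,0,0,-2,0,0,0,0,0]'

```text
time_s: 23.45
tcp_pos: [0.6038, 0.0844, 0.2164]
orientation: [0.005, 0.999, 0.018, -0.049]
contact_force: [1.8, 0.2, 0.8]
gripper_width: 0.0849
```

```bash
python3 -c "
from h import *
go(598,94,72,90);print(bot.observe()['qpos'])"
```

```text
t 23.45 tcp [603.8  84.4 216.4] hd 89.4 tiltz [-0.098  0.036 -0.995] w 84.9 F [1.8 0.2 0.8] q6 -1.63
 -> tool cm [-0.84  0.44 14.45] turn -0.6
[-0.05920344  0.56184012  1.41749539  0.03175601  1.26262124 -1.63155904]
```

Call:
send_rows --moves '[2,0,0,0,2,0,0,0,2,0,0,0,2,0,0,0,0,0,0,0]'

```text
time_s: 23.95
tcp_pos: [0.5195, 0.0854, 0.2186]
orientation: [0.005, 0.998, 0.018, -0.052]
contact_force: [0.0, -0.2, 0.5]
gripper_width: 0.0851
```

```bash
python3 -c "
from h import *
go(598,94,72,90);print(bot.observe()['qpos'])"
```

```text
t 23.95 tcp [519.5  85.4 218.6] hd 89.3 tiltz [-0.103  0.036 -0.994] w 85.1 F [ 0.  -0.2  0.5] q6 -1.64
 -> tool cm [-9.31  0.43 13.8 ] turn -0.7
[-0.06662282  0.45160756  1.62541592  0.03206738  1.16997924 -1.64194447]
```

Call:
send_rows --moves '[-2,0,0,0,-2,0,0,0,-2,0,0,0,-2,0,0,0,0,0,0,0]'

```text
time_s: 24.45
tcp_pos: [0.6032, 0.0849, 0.2051]
orientation: [0.005, 0.998, 0.018, -0.052]
contact_force: [-0.0, 0.2, -0.5]
gripper_width: 0.085
```

```bash
python3 -c "
from h import *
go(598,94,72,90);print(bot.observe()['qpos'])"
```

```text
t 24.45 tcp [603.2  84.9 205.1] hd 89.3 tiltz [-0.103  0.037 -0.994] w 85.0 F [-0.   0.2 -0.5] q6 -1.63
 -> tool cm [-0.86  0.43 13.32] turn -0.7
[-0.05857454  0.57592676  1.42596448  0.03226346  1.24542637 -1.63148669]
```

Call:
send_rows --moves '[0,0,-4.5,0,0,0,-4.5,0,0,0,0,0,0,0,0,0]'

```text
time_s: 24.85
tcp_pos: [0.6114, 0.0816, 0.2913]
orientation: [0.005, 0.998, 0.018, -0.057]
contact_force: [-0.5, 0.1, 0.0]
gripper_width: 0.0852
```

```bash
python3 -c "
from h import *
go(598,94,72,90)"
```

```text
t 24.85 tcp [611.4  81.6 291.3] hd 89.3 tiltz [-0.113  0.037 -0.993] w 85.2 F [-0.5  0.1  0. ] q6 -1.63
 -> tool cm [-1.15  0.43 21.97] turn -0.7
```

Call:
send_rows --moves '[4.5,0,0,0,4.5,0,0,0,4.5,0,0,0,0,0,0,0]'

```text
time_s: 25.25
tcp_pos: [0.4685, 0.083, 0.2991]
orientation: [0.005, 0.998, 0.019, -0.064]
contact_force: [0.9, 0.1, 0.6]
gripper_width: 0.0847
```

```bash
python3 -c "
from h import *
go(598,94,72,90)"
```

```text
t 25.25 tcp [468.5  83.  299.1] hd 89.3 tiltz [-0.127  0.038 -0.991] w 84.7 F [0.9 0.1 0.6] q6 -1.65
 -> tool cm [-15.73   0.42  20.91] turn -0.7
```

Call:
send_rows --moves '[-4.5,0,0,0,-4.5,0,0,0,-4.5,0,0,0,0,0,0,0]'

```text
time_s: 25.65
tcp_pos: [0.6003, 0.0828, 0.2756]
orientation: [0.005, 0.997, 0.019, -0.069]
contact_force: [-0.8, 0.2, -0.7]
gripper_width: 0.0852
```

```bash
python3 -c "
from h import *
go(598,94,72,90)"
```

```text
t 25.65 tcp [600.3  82.8 275.6] hd 89.3 tiltz [-0.136  0.039 -0.99 ] w 85.2 F [-0.8  0.2 -0.7] q6 -1.63
 -> tool cm [-2.56  0.35 20.23] turn -0.7
```

Call:
send_rows --moves '[0,0,4.5,0,0,0,4.5,0,0,0,0,0,0,0,0,0]'

```text
time_s: 26.05
tcp_pos: [0.5881, 0.0864, 0.1812]
orientation: [0.005, 0.997, 0.019, -0.07]
contact_force: [0.2, 0.4, 0.3]
gripper_width: 0.0854
```

```bash
python3 -c "
from h import *
go(598,94,72,90)"
```

```text
t 26.05 tcp [588.1  86.4 181.2] hd 89.3 tiltz [-0.139  0.039 -0.989] w 85.4 F [0.2 0.4 0.3] q6 -1.63
 -> tool cm [-2.5   0.36 10.7 ] turn -0.7
```

Call:
send_rows --moves '[0,0,0,8,0,0,0,8,0,0,0,-8,0,0,0,-8,0,0,0,0]'

```text
time_s: 26.55
tcp_pos: [0.5928, 0.0862, 0.1914]
orientation: [0.007, 0.998, 0.019, -0.063]
contact_force: [0.2, 0.9, -0.4]
gripper_width: 0.0854
```

```bash
python3 -c "
from h import *
go(598,94,72,90)"
```

```text
t 26.55 tcp [592.8  86.2 191.4] hd 89.1 tiltz [-0.125  0.038 -0.991] w 85.4 F [ 0.2  0.9 -0.4] q6 -1.63
 -> tool cm [-2.01  0.35 11.8 ] turn -0.9
```

Call:
send_rows --moves '[0,0,-0.5,0,0,0,0.5,0,0,0,-0.5,0,0,0,0.5,0,0,0,-0.5,0,0,0,0.5,0]'

```text
time_s: 27.15
tcp_pos: [0.5955, 0.086, 0.1965]
orientation: [0.011, 0.998, 0.018, -0.059]
contact_force: [0.5, 0.4, 0.3]
gripper_width: 0.0848
```

```bash
python3 -c "
from h import *
go(598,94,72,90)"
```

```text
t 27.15 tcp [595.5  86.  196.5] hd 88.6 tiltz [-0.117  0.038 -0.992] w 84.8 F [0.5 0.4 0.3] q6 -1.62
 -> tool cm [-1.69  0.36 12.35] turn -1.4
```

Call:
send_rows --moves '[0,0,0,8,0,0,0,-8,0,0,0,8,0,0,0,-8,0,0,0,8,0,0,0,-8,0,0,0,0]'

```text
time_s: 27.85
tcp_pos: [0.5927, 0.0862, 0.1918]
orientation: [0.014, 0.998, 0.018, -0.063]
contact_force: [-0.7, 0.8, -0.2]
gripper_width: 0.0851
```

```bash
python3 -c "
from h import *
go(598,94,72,90)"
```

```text
t 27.85 tcp [592.7  86.2 191.8] hd 88.3 tiltz [-0.125  0.038 -0.991] w 85.1 F [-0.7  0.8 -0.2] q6 -1.61
 -> tool cm [-2.01  0.38 11.84] turn -1.7
```

Call:
send_rows --moves '[0,0,0.1,0,0,0,0.1,0,0,0,0.1,0,0,0,0.1,0,0,0,0.1,0,0,0,0.1,0,0,0,0.1,0,0,0,0.1,0]'

```text
time_s: 28.65
tcp_pos: [0.5912, 0.0866, 0.1823]
orientation: [0.017, 0.998, 0.018, -0.064]
contact_force: [0.3, -0.1, 0.4]
gripper_width: 0.0849
```

```bash
python3 -c "
from h import *
go(598,94,72,90)"
```

```text
t 28.65 tcp [591.2  86.6 182.3] hd 87.9 tiltz [-0.126  0.038 -0.991] w 84.9 F [ 0.3 -0.1  0.4] q6 -1.61
 -> tool cm [-2.05  0.39 10.88] turn -2.1
```

Call:
send_rows --moves '[0,0,-4,0,0,0,0,0,0,0,0,0,0,0,-4,0,0,0,0,0,0,0,0,0,0,0,-4,0,0,0,0,0,0,0,0,0]'

```text
time_s: 29.55
tcp_pos: [0.6037, 0.0821, 0.2983]
orientation: [0.018, 0.997, 0.018, -0.069]
contact_force: [-0.4, -0.5, -0.7]
gripper_width: 0.0853
```

```bash
python3 -c "
from h import *
go(598,94,72,90)"
```

```text
t 29.55 tcp [603.7  82.1 298.3] hd 87.8 tiltz [-0.137  0.039 -0.99 ] w 85.3 F [-0.4 -0.5 -0.7] q6 -1.6
 -> tool cm [-2.54  0.4  22.52] turn -2.2
```

Call:
send_rows --moves '[0,0,2,0,0,0,2,0,0,0,2,0,0,0,2,0,0,0,2,0,0,0,2,0,0,0,0,0]'

```text
time_s: 30.25
tcp_pos: [0.5815, 0.0874, 0.168]
orientation: [0.018, 0.997, 0.018, -0.074]
contact_force: [-0.4, 0.3, 0.3]
gripper_width: 0.085
```

```bash
python3 -c "
from h import *
go(598,94,72,90)"
```

```text
t 30.25 tcp [581.5  87.4 168. ] hd 87.8 tiltz [-0.148  0.039 -0.988] w 85.0 F [-0.4  0.3  0.3] q6 -1.61
 -> tool cm [-3.04  0.39  9.27] turn -2.2
```

Call:
send_rows --moves '[0,0,0,0,0,0,0,0,0,0,0,0,0,0,0,0]'

```text
time_s: 30.65
tcp_pos: [0.5824, 0.0874, 0.169]
orientation: [0.018, 0.997, 0.018, -0.074]
contact_force: [-0.3, 0.0, 0.2]
gripper_width: 0.0852
```

```bash
cat > q.py <<'E'
from h import *
o=bot.observe();M=R.from_quat(o["orientation"]).as_matrix()
np.set_printoptions(precision=4,suppress=True)
print(o["time_s"],o["tcp_pos"]*1000,M[:,2],"q",o["qpos"],"v",o["qvel"],"tau",np.round(o["effort"],1))
E
python3 q.py
```

```text
30.65 [582.4168  87.4342 169.0231] [-0.1462  0.0393 -0.9885] q [-0.0565  0.6108  1.4798  0.0333  1.2    -1.6064] v [-0.0006 -0.009  -0.0115  0.0002  0.0004 -0.0008] tau [  0.  -45.1 -15.2   0.1   0.5   0. ]
```

Call:
send_rows --moves '[0,0,-2,0]'

```text
time_s: 30.75
tcp_pos: [0.5836, 0.0867, 0.1875]
orientation: [0.018, 0.997, 0.019, -0.076]
contact_force: [-0.9, 0.5, -0.3]
gripper_width: 0.0848
```

```bash
python3 q.py
```

```text
30.75 [583.6149  86.7281 187.467 ] [-0.151   0.0396 -0.9877] q [-0.0575  0.5917  1.4578  0.0326  1.246  -1.6058] v [-0.0105 -0.2429 -0.2957 -0.0066  0.4701  0.0066] tau [  0.  -44.3 -15.6   0.1   0.1  -0. ]
```

Call:
send_rows --moves '[0,0,0,0]'

```text
time_s: 30.85
tcp_pos: [0.5864, 0.0865, 0.1904]
orientation: [0.018, 0.997, 0.018, -0.072]
contact_force: [1.5, 0.3, 0.6]
gripper_width: 0.0851
```

```bash
python3 q.py
```

```text
30.85 [586.4117  86.5242 190.4488] [-0.1434  0.0392 -0.9889] q [-0.0576  0.5884  1.4535  0.0326  1.2458 -1.6057] v [-0.0007  0.0364  0.0655 -0.0016 -0.015   0.0002] tau [  0.1 -44.2 -15.1   0.1   0.8   0. ]
```

Call:
send_rows --moves '[0,0,0,0,0,0,0,0,0,0,0,0]'

```text
time_s: 31.15
tcp_pos: [0.5859, 0.0866, 0.1902]
orientation: [0.018, 0.997, 0.018, -0.072]
contact_force: [0.4, -0.0, -0.1]
gripper_width: 0.0846
```

```bash
python3 q.py
```

```text
31.15 [585.9304  86.5581 190.1717] [-0.1432  0.0392 -0.9889] q [-0.0576  0.588   1.4552  0.0326  1.2443 -1.6058] v [ 0.0004  0.001   0.006   0.0006 -0.0067 -0.0004] tau [ -0.  -45.4 -16.3   0.1   0.5   0. ]
```

Call:
send_rows --moves '[0,0,2,0]'

```text
time_s: 31.25
tcp_pos: [0.5853, 0.0872, 0.1721]
orientation: [0.018, 0.997, 0.018, -0.069]
contact_force: [0.4, -0.7, -1.2]
gripper_width: 0.085
```

```bash
python3 q.py
```

```text
31.25 [585.2608  87.1932 172.1066] [-0.1371  0.0389 -0.9898] q [-0.0567  0.6066  1.4767  0.0333  1.198  -1.6064] v [ 0.0101  0.2385  0.2905  0.0076 -0.472  -0.0054] tau [  0.1 -46.8 -15.6   0.1   1.    0. ]
```

Call:
send_rows --moves '[0,0,0,0,0,0,0,0]'

```text
time_s: 31.45
tcp_pos: [0.5827, 0.0874, 0.1695]
orientation: [0.018, 0.997, 0.018, -0.073]
contact_force: [-0.2, -1.2, 0.0]
gripper_width: 0.0851
```

```bash
python3 q.py
```

```text
31.45 [582.7484  87.3885 169.4821] [-0.144   0.0392 -0.9888] q [-0.0566  0.6097  1.4802  0.0333  1.1985 -1.6064] v [ 0.0007  0.0208  0.0315 -0.0013  0.0023 -0.0006] tau [  0.1 -44.6 -14.7   0.1   0.5  -0. ]
```

Call:
send_rows --moves '[0,0,-5,0,0,0,0,0,0,0,0,0,0,0,5,0,0,0,0.05,0,0,0,0,0,0,0,0,0]'

```text
time_s: 32.15
tcp_pos: [0.5857, 0.0872, 0.1728]
orientation: [0.018, 0.997, 0.018, -0.07]
contact_force: [0.3, -0.3, 0.5]
gripper_width: 0.0853
```

```bash
python3 q.py
```

```text
32.15 [585.6738  87.1556 172.8221] [-0.1388  0.039  -0.9896] q [-0.0567  0.6069  1.4737  0.0333  1.2024 -1.6063] v [-0.0002 -0.0175 -0.0435  0.0005  0.0016 -0.    ] tau [ -0.1 -45.1 -15.5   0.1   0.5  -0. ]
```

Call:
send_rows --moves '[0,0,-5,0,0,0,0,0,0,0,0,0,0,0,2.5,0,0,0,0.05,0,0,0,2.5,0,0,0,0.05,0,0,0,0,0,0,0,0,0]'

```text
time_s: 33.05
tcp_pos: [0.5937, 0.0866, 0.1832]
orientation: [0.017, 0.998, 0.018, -0.06]
contact_force: [-0.3, 0.6, 1.0]
gripper_width: 0.0852
```

```bash
python3 q.py
```

```text
33.05 [593.6837  86.6289 183.1754] [-0.1187  0.0378 -0.9922] q [-0.0568  0.5959  1.459   0.0332  1.2079 -1.6062] v [-0.0002 -0.0126 -0.0303 -0.0005  0.0063 -0.0009] tau [ -0.  -45.2 -15.9   0.1   0.4  -0. ]
```

Call:
send_rows --moves '[0,0,-5,0,0,0,0,0,0,0,0,0,0,0,2,0,0,0,0.05,0,0,0,2,0,0,0,0.05,0,0,0,2,0,0,0,0.05,0,0,0,0,0]'

```text
time_s: 34.05
tcp_pos: [0.5995, 0.0866, 0.1808]
orientation: [0.017, 0.998, 0.018, -0.051]
contact_force: [-0.3, -0.2, 0.6]
gripper_width: 0.085
```

Call:
send_rows --moves '[0,0,0,0,0,0,-5,0,0,0,0,0,0,0,0,0,0,0,2,0,0,0,0.05,0,0,0,2,0,0,0,0.05,0,0,0,2,0,0,0,0.05,0]'

```text
time_s: 35.05
tcp_pos: [0.6047, 0.0866, 0.178]
orientation: [0.017, 0.999, 0.017, -0.044]
contact_force: [-0.9, -0.5, -1.1]
gripper_width: 0.0849
```

Call:
send_rows --moves '[0,0,0,0,0,0,0,0]'

```text
time_s: 35.25
tcp_pos: [0.6064, 0.0865, 0.1803]
orientation: [0.017, 0.999, 0.017, -0.042]
contact_force: [0.2, 0.4, 0.3]
gripper_width: 0.0849
```

```bash
python3 q.py
```

```text
35.25 [606.3755  86.5328 180.3341] [-0.0828  0.0359 -0.9959] q [-0.0559  0.6006  1.4549  0.0339  1.1712 -1.6067] v [-0.0004 -0.0148 -0.0272  0.0004  0.0057 -0.0009] tau [ -0.  -45.5 -16.1   0.1   0.3  -0. ]
```

Call:
send_rows --moves '[0,0,-5,0,0,0,0,0,0,0,0,0,0,0,2,0,0,0,0.05,0,0,0,2,0,0,0,0.05,0,0,0,2,0,0,0,0.05,0,0,0,0,0]'

```text
time_s: 36.25
tcp_pos: [0.6122, 0.0865, 0.1779]
orientation: [0.017, 0.999, 0.017, -0.034]
contact_force: [-0.7, 0.0, -0.4]
gripper_width: 0.0851
```

Call:
send_rows --moves '[0,0,0,0,0,0,-5,0,0,0,0,0,0,0,0,0,0,0,2,0,0,0,0.05,0,0,0,2,0,0,0,0.05,0,0,0,2,0,0,0,0.05,0]'

```text
time_s: 37.25
tcp_pos: [0.6175, 0.0866, 0.1752]
orientation: [0.017, 0.999, 0.017, -0.026]
contact_force: [-0.7, -0.3, -0.1]
gripper_width: 0.0847
```

Call:
send_rows --moves '[0.5,0,0,-2,0,0,0,0,0,0,0,0]'

```text
time_s: 37.55
tcp_pos: [0.6152, 0.0866, 0.1792]
orientation: [-0.001, 1.0, 0.017, -0.023]
contact_force: [-0.2, 1.0, 0.2]
gripper_width: 0.0851
```

```bash
python3 -c "
from h import *
go(598,94,72,90)"
```

```text
t 37.55 tcp [615.2  86.6 179.2] hd 90.0 tiltz [-0.045  0.034 -0.998] w 85.1 F [-0.2  1.   0.2] q6 -1.64
 -> tool cm [ 1.24  0.38 10.81] turn 0.0
```

Call:
send_rows --moves '[1.2,0.5,0,0,0,0,0,0,0,0,2,0,0,0,0.05,0,0,0,2,0,0,0,0.05,0,0,0,2,0,0,0,0.05,0,0,0,0,0,0,0,0,0]'

```text
time_s: 38.55
tcp_pos: [0.6057, 0.0944, 0.1271]
orientation: [-0.0, 1.0, 0.017, -0.015]
contact_force: [-1.0, 0.2, 1.3]
gripper_width: 0.0847
```

```bash
python3 -c "
from h import *
go(598,94,72,90)"
```

```text
t 38.55 tcp [605.7  94.4 127.1] hd 90.0 tiltz [-0.03   0.033 -0.999] w 84.7 F [-1.   0.2  1.3] q6 -1.64
 -> tool cm [ 0.61 -0.22  5.53] turn 0.0
```

Call:
send_rows --moves '[0.7,-0.2,0,0,0,0,0,0,0,0,2,0,0,0,0.05,0,0,0,2,0,0,0,0.05,0,0,0,1.5,0,0,0,0,0,0,0,0,0]'

```text
time_s: 39.45
tcp_pos: [0.6016, 0.0936, 0.0777]
orientation: [-0.0, 1.0, 0.016, -0.008]
contact_force: [0.0, 0.1, 0.3]
gripper_width: 0.0849
```

```bash
python3 -c "
from h import *
go(598,94,72,90)"
```

```text
t 39.45 tcp [601.6  93.6  77.7] hd 90.0 tiltz [-0.016  0.033 -0.999] w 84.9 F [0.  0.1 0.3] q6 -1.64
 -> tool cm [0.36 0.02 0.57] turn 0.0
```

Call:
send_rows --moves '[0.3,0,0.5,-1.6,0,0,0,0,0,0,0,0]'

```text
time_s: 39.75
tcp_pos: [0.599, 0.0938, 0.0734]
orientation: [-0.016, 1.0, 0.016, -0.007]
contact_force: [0.6, -0.3, -0.9]
gripper_width: 0.0848
```

Call:
send_rows --moves '[0,0,0,0,0,0,0,0,0,0,0,0,0,0,0,0,0,0,0,0]' --jaw 4.0

```text
time_s: 40.25
tcp_pos: [0.5997, 0.0936, 0.0743]
orientation: [-0.016, 1.0, 0.016, -0.006]
contact_force: [0.0, -0.1, 0.2]
gripper_width: 0.0495
```

```bash
python3 -c "
from h import *
go(598,94,72,90)"
```

```text
t 40.25 tcp [599.7  93.6  74.3] hd 91.8 tiltz [-0.013  0.032 -0.999] w 49.5 F [ 0.  -0.1  0.2] q6 -1.67
 -> tool cm [0.16 0.04 0.24] turn 1.8
```

Call:
send_rows --moves '[0,0,-4,0,0,0,0,0,0,0,-4,0,0,0,0,0,0,0,-4,0,0,0,0,0,0,0,-4.5,0,0,0,0,0,0,0,0,0]'

```text
time_s: 41.15
tcp_pos: [0.5956, 0.0885, 0.2292]
orientation: [-0.015, 1.0, 0.017, -0.019]
contact_force: [0.1, -0.2, -3.1]
gripper_width: 0.0492
```

```bash
python3 -c "
from h import *
go(394,-279,240,82.5)"
```

```text
t 41.15 tcp [595.6  88.5 229.2] hd 91.7 tiltz [-0.039  0.034 -0.999] w 49.2 F [ 0.1 -0.2 -3.1] q6 -1.67
 -> tool cm [ 21.33 -36.07  -1.52] turn 9.2
```

Call:
send_rows --moves '[2.4,-4.1,-0.4,0,0,0,0,0,2.4,-4.1,-0.4,0,0,0,0,0,2.4,-4.1,-0.2,0,0,0,0,0,2.4,-4.1,-0.2,0,0,0,0,0,2.4,-4.1,-0.2,0,0,0,0,0]'

```text
time_s: 42.15
tcp_pos: [0.4796, -0.116, 0.2285]
orientation: [-0.016, 0.999, 0.02, -0.027]
contact_force: [0.2, 0.2, -1.6]
gripper_width: 0.0496
```

Call:
send_rows --moves '[2.4,-4.1,-0.2,0,0,0,0,0,2.4,-4.1,-0.2,0,0,0,0,0,2.4,-4.1,-0.2,0,0,0,0,0,0,0,0,5,0,0,0,4,0,0,0,0]'

```text
time_s: 43.05
tcp_pos: [0.417, -0.2347, 0.2274]
orientation: [0.067, 0.997, 0.023, -0.029]
contact_force: [-0.5, 0.3, -2.0]
gripper_width: 0.049
```

```bash
python3 -c "
from h import *
go(394,-279,72,82.5)"
```

```text
t 43.05 tcp [ 417.  -234.7  227.4] hd 82.2 tiltz [-0.054  0.05  -0.997] w 49.0 F [-0.5  0.3 -2. ] q6 -2.18
 -> tool cm [ 0.75 -5.36 15.4 ] turn -0.3
```

Call:
send_rows --moves '[0.4,-2.7,0,0,0,0,0,0,0.4,-2.6,0,0,0,0,0,0,0,0,4,0,0,0,0,0,0,0,4,0,0,0,0,0,0,0,4,0,0,0,0,0]'

```text
time_s: 44.05
tcp_pos: [0.4043, -0.2734, 0.1061]
orientation: [0.06, 0.998, 0.025, -0.026]
contact_force: [-0.5, 1.2, -1.5]
gripper_width: 0.0494
```

Call:
send_rows --moves '[0,0,0,0]'

```text
time_s: 44.15
tcp_pos: [0.4062, -0.2746, 0.1083]
orientation: [0.059, 0.998, 0.024, -0.025]
contact_force: [0.2, -0.4, -2.5]
gripper_width: 0.0496
```

```bash
python3 -c "
from h import *
go(394,-279,72,82.5)"
```

```text
t 44.15 tcp [ 406.2 -274.6  108.3] hd 83.1 tiltz [-0.047  0.051 -0.998] w 49.6 F [ 0.2 -0.4 -2.5] q6 -2.28
 -> tool cm [ 0.97 -0.74  3.66] turn 0.6
```

Call:
send_rows --moves '[1.0,-0.5,0,0.6,0,0,0,0,0,0,2,0,0,0,0,0,0,0,1.2,0,0,0,0,0,0,0,0,0]'

```text
time_s: 44.85
tcp_pos: [0.3989, -0.2838, 0.0889]
orientation: [0.065, 0.998, 0.015, -0.016]
contact_force: [0.3, 0.1, -2.8]
gripper_width: 0.0499
```

```bash
python3 -c "
from h import *
go(394,-279,72,82.5)"
```

```text
t 44.85 tcp [ 398.9 -283.8   88.9] hd 82.5 tiltz [-0.03   0.032 -0.999] w 49.9 F [ 0.3  0.1 -2.8] q6 -2.28
 -> tool cm [0.5  0.36 1.72] turn -0.0
```

Call:
send_rows --moves '[0,0,1,0,0,0,0,0,0,0,0.7,0,0,0,0,0,0,0,0,0]'

```text
time_s: 45.35
tcp_pos: [0.3987, -0.2833, 0.0707]
orientation: [0.065, 0.998, 0.015, -0.016]
contact_force: [-0.1, -0.3, -1.8]
gripper_width: 0.0497
```

```bash
python3 -c "
from h import *
go(394,-279,72,82.5)"
```

```text
t 45.35 tcp [ 398.7 -283.3   70.7] hd 82.5 tiltz [-0.029  0.031 -0.999] w 49.7 F [-0.1 -0.3 -1.8] q6 -2.28
 -> tool cm [ 0.53  0.37 -0.1 ] turn -0.0
```

Contact is just starting. Release, lift, and head to the tin.

Call:
send_rows --moves '[0,0,0,0,0,0,0,0,0,0,0,0,0,0,0,0]' --jaw 8.5

```text
time_s: 45.75
tcp_pos: [0.3994, -0.284, 0.0715]
orientation: [0.065, 0.998, 0.014, -0.015]
contact_force: [-0.7, -0.6, -0.2]
gripper_width: 0.0847
```

Call:
send_rows --moves '[0,0,-3,0,0,0,0,0,0,0,-4,0,0,0,0,0,0,0,-4.5,0,0,0,0,0,0,0,-4.5,0,0,0,0,0,0,0,0,0]'

```text
time_s: 46.65
tcp_pos: [0.4027, -0.2878, 0.2279]
orientation: [0.065, 0.997, 0.019, -0.02]
contact_force: [-0.2, 0.3, -0.5]
gripper_width: 0.0849
```

```bash
python3 -c "
from h import *
go(598,33,200,90)
f=cams.grab_frame('scene');cv2.imwrite('pics/sc3.png',f['img'][:,:,::-1])"
```

```text
t 46.65 tcp [ 402.7 -287.8  227.9] hd 82.5 tiltz [-0.037  0.04  -0.999] w 84.9 F [-0.2  0.3 -0.5] q6 -2.29
 -> tool cm [-15.3   34.25   3.35] turn -7.5
```

View pics/sc3.png

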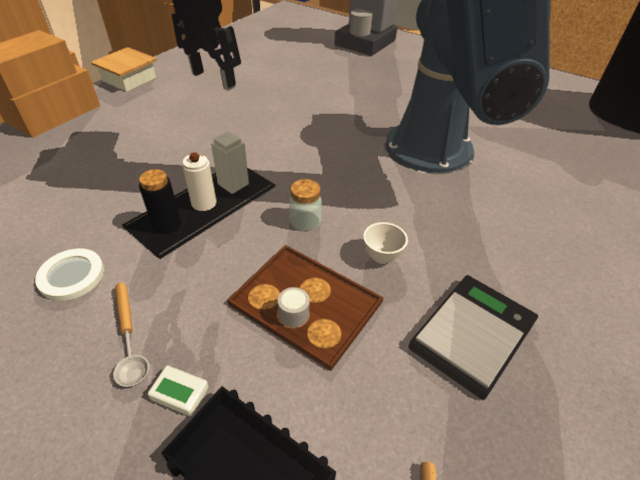

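All three stand upright on the mat, at (158,205), (200,185) and (231,165). The tin is alone at (293,307).

Call:
send_rows --moves '[-1.9,4.2,0,0,0,0,0,0,-1.9,4.2,0,0,0,0,0,0,-1.9,4.2,0,0,0,0,0,0,-1.9,4.2,0,0,0,0,0,0,-1.9,4.2,0,0,0,0,0,0]'

```text
time_s: 47.7
tcp_pos: [0.5243, -0.092, 0.2221]
orientation: [0.068, 0.997, 0.019, -0.024]
contact_force: [-1.0, -0.1, -1.1]
gripper_width: 0.085
```

Call:
send_rows --moves '[-1.9,4.2,0,0,0,0,0,0,-1.9,4.2,0,0,0,0,0,0,0,0,0,-7.5,0,0,0,0,0,0,0,0]'

```text
time_s: 48.4
tcp_pos: [0.5697, -0.0226, 0.2178]
orientation: [0.003, 0.999, 0.018, -0.028]
contact_force: [-0.2, 0.4, 0.6]
gripper_width: 0.0853
```

```bash
python3 -c "
from h import *
go(598,33,18,90)"
```

```text
t 48.4 tcp [569.7 -22.6 217.8] hd 89.6 tiltz [-0.056  0.036 -0.998] w 85.3 F [-0.2  0.4  0.6] q6 -1.82
 -> tool cm [-3.93  4.88 19.98] turn -0.4
```

Call:
send_rows --moves '[-1.9,2.5,0,0,0,0,0,0,-1.5,2.4,0,0,0,0,0,0,0,0,2.5,0,0,0,0.05,0,0,0,2.5,0,0,0,0.05,0,0,0,2.5,0,0,0,0.05,0]'

```text
time_s: 49.4
tcp_pos: [0.5976, 0.0165, 0.1431]
orientation: [0.014, 0.999, 0.014, -0.029]
contact_force: [-1.2, 0.3, -1.1]
gripper_width: 0.0849
```

Call:
send_rows --moves '[0,0,2.5,0,0,0,0.05,0,0,0,2,0,0,0,0,0,0,0,0,0]'

```text
time_s: 49.9
tcp_pos: [0.6025, 0.0144, 0.1079]
orientation: [0.015, 1.0, 0.013, -0.021]
contact_force: [0.4, 0.6, 1.3]
gripper_width: 0.0849
```

```bash
python3 -c "
from h import *
go(598,33,18,90)"
```

```text
t 49.9 tcp [602.5  14.4 107.9] hd 88.3 tiltz [-0.041  0.026 -0.999] w 84.9 F [0.4 0.6 1.3] q6 -1.73
 -> tool cm [0.13 1.62 9.05] turn -1.7
```

Call:
send_rows --moves '[0.1,1.7,0,-1.7,0,0,0,0,0,0,2,0,0,0,0.05,0,0,0,2,0,0,0,0,0,0,0,0,0]'

```text
time_s: 50.6
tcp_pos: [0.6066, 0.035, 0.0769]
orientation: [-0.003, 1.0, 0.012, -0.013]
contact_force: [-0.2, -0.9, -0.2]
gripper_width: 0.0851
```

```bash
python3 - <<'E'
from h import *
go(598,33,18,90)
o=bot.observe(); f=cams.grab_frame("wrist"); T=wristT(o,f)
r=finder.trace("tin","wrist")
if r:
    P,_=cloud(f,r[0]["pixels"],T);S=P[(P[:,2]>.044)&(P[:,2]<.056)];print(r[0]["p"],cv2.minEnclosingCircle((S[:,:2]*1000).astype(np.float32)),np.median(S[:,2]))
cv2.imwrite("pics/w2.png",f["img"][:,:,::-1])
E
```

```text
t 50.6 tcp [606.6  35.   76.9] hd 90.4 tiltz [-0.026  0.024 -0.999] w 85.1 F [-0.2 -0.9 -0.2] q6 -1.73
 -> tool cm [ 0.71 -0.34  5.9 ] turn 0.4
0.79 ((597.8302612304688, 34.223453521728516), 25.898488998413086) 0.05004528819393329
```

View pics/w2.png

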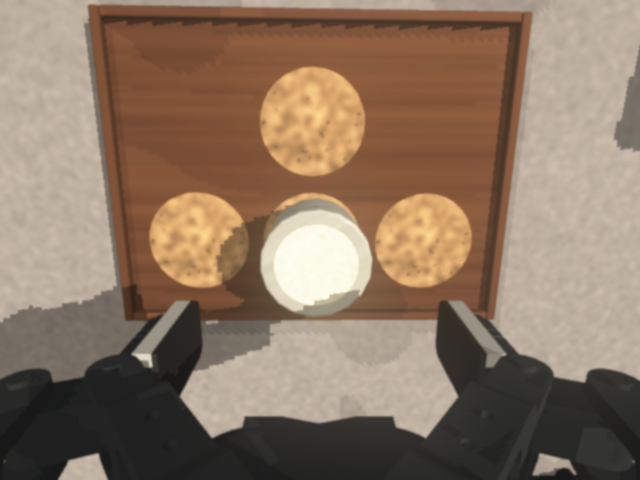

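The tin is free at (316,262), measured at (598, 34). Descend and grip.

Call:
send_rows --moves '[0.7,-0.2,0,0,0,0,0,0,0,0,2,0,0,0,0.05,0,0,0,2,0,0,0,0,0,0,0,1.5,0,0,0,0,0,0,0,0,0]'

```text
time_s: 51.6
tcp_pos: [0.6015, 0.0329, 0.0267]
orientation: [-0.003, 1.0, 0.011, -0.008]
contact_force: [1.3, 0.1, -0.1]
gripper_width: 0.0849
```

```bash
python3 -c "
from h import *
go(598,34,19,90)"
```

```text
t 51.6 tcp [601.5  32.9  26.7] hd 90.3 tiltz [-0.015  0.022 -1.   ] w 84.9 F [ 1.3  0.1 -0.1] q6 -1.74
 -> tool cm [0.34 0.09 0.78] turn 0.3
```

Call:
send_rows --moves '[0.3,0.1,0.7,0,0,0,0,0,0,0,0,0]'

```text
time_s: 51.9
tcp_pos: [0.5987, 0.0341, 0.0202]
orientation: [-0.003, 1.0, 0.011, -0.007]
contact_force: [0.2, -0.6, -0.6]
gripper_width: 0.085
```

Call:
send_rows --moves '[0,0,0,0,0,0,0,0,0,0,0,0,0,0,0,0,0,0,0,0]' --jaw 4.0

```text
time_s: 52.4
tcp_pos: [0.5992, 0.0341, 0.0211]
orientation: [-0.003, 1.0, 0.011, -0.006]
contact_force: [0.7, -0.6, -1.2]
gripper_width: 0.0496
```

```bash
python3 -c "
from h import *
go(598,34,19,90)"
```

```text
t 52.4 tcp [599.2  34.1  21.1] hd 90.3 tiltz [-0.012  0.022 -1.   ] w 49.6 F [ 0.7 -0.6 -1.2] q6 -1.74
 -> tool cm [ 0.12 -0.01  0.21] turn 0.3
```

Call:
send_rows --moves '[0,0,-4,0,0,0,0,0,0,0,-4,0,0,0,0,0,0,0,-4,0,0,0,0,0,0,0,0,0]'

```text
time_s: 53.1
tcp_pos: [0.596, 0.0319, 0.1336]
orientation: [-0.003, 1.0, 0.012, -0.016]
contact_force: [-0.8, 0.5, -1.8]
gripper_width: 0.0496
```

```bash
python3 -c "
from h import *
go(481.5,284,150,90)"
```

```text
t 53.1 tcp [596.   31.9 133.6] hd 90.3 tiltz [-0.032  0.024 -0.999] w 49.6 F [-0.8  0.5 -1.8] q6 -1.73
 -> tool cm [11.35 25.3  -0.67] turn 0.3
```

Call:
send_rows --moves '[1.9,4.2,-0.2,0,0,0,0,0,1.9,4.2,-0.2,0,0,0,0,0,1.9,4.2,-0.2,0,0,0,0,0,1.9,4.2,-0.2,0,0,0,0,0,1.9,4.2,-0.2,0,0,0,0,0]'

```text
time_s: 54.1
tcp_pos: [0.4961, 0.2393, 0.1421]
orientation: [-0.002, 1.0, 0.012, -0.023]
contact_force: [-0.1, -1.0, -1.8]
gripper_width: 0.0499
```

Call:
send_rows --moves '[0,0,0,0]'

```text
time_s: 54.2
tcp_pos: [0.496, 0.2393, 0.1415]
orientation: [-0.003, 1.0, 0.011, -0.023]
contact_force: [0.4, 0.2, -2.1]
gripper_width: 0.0498
```

```bash
python3 -c "
from h import *
go(482.5,284,120,90)"
```

```text
t 54.2 tcp [496.  239.3 141.5] hd 90.3 tiltz [-0.046  0.023 -0.999] w 49.8 F [ 0.4  0.2 -2.1] q6 -1.37
 -> tool cm [1.22 4.43 2.31] turn 0.3
```

Call:
send_rows --moves '[1.0,4.4,0,0,0,0,0,0,0,0,2.5,0,0,0,0.05,0,0,0,2.5,0,0,0,0,0,0,0,0,0]'

```text
time_s: 54.9
tcp_pos: [0.4876, 0.2796, 0.0911]
orientation: [-0.0, 1.0, 0.011, -0.023]
contact_force: [0.5, 0.1, -1.4]
gripper_width: 0.0499
```

```bash
python3 - <<'E'
from h import *
go(482.5,284,43,90)
o=bot.observe(); f=cams.grab_frame("wrist"); T=wristT(o,f)
r=finder.trace("scale","wrist")
for x in r[:2]:
    P,_=cloud(f,x["pixels"],T);S=P[(P[:,2]>.026)&(P[:,2]<.035)]
    if len(S)>9: print(x["p"],cv2.minAreaRect((S[:,:2]*1000).astype(np.float32)),np.median(S[:,2]))
r=finder.trace("tin","wrist")
for x in r[:1]:
    P,_=cloud(f,x["pixels"],T);z=np.percentile(P[:,2],95);S=P[P[:,2]>z-.006]
    print("tin",x["p"],cv2.minEnclosingCircle((S[:,:2]*1000).astype(np.float32)),z)
cv2.imwrite("pics/w3.png",f["img"][:,:,::-1])
E
```

```text
t 54.9 tcp [487.6 279.6  91.1] hd 90.0 tiltz [-0.045  0.021 -0.999] w 49.9 F [ 0.5  0.1 -1.4] q6 -1.3
 -> tool cm [0.29 0.34 4.83] turn 0.0
0.93 ((469.240234375, 286.0378112792969), (120.69437408447266, 97.56938171386719), 83.74864196777344) 0.029699011625301863
tin 0.94 ((487.6744384765625, 279.0321350097656), 26.391727447509766) 0.12130991192324236
```

View pics/w3.png

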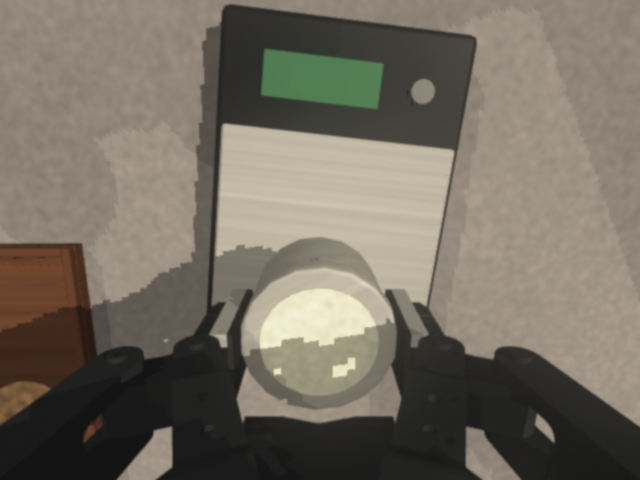

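The tin is gripped centrally at (318,340). The wrist view puts the pan centre at (480.5, 285), which agrees with the scene cameras.

Call:
send_rows --moves '[0.4,0.4,0,0,0,0,0,0,0,0,2.2,0,0,0,0,0,0,0,1.8,0,0,0,0,0,0,0,0,0]'

```text
time_s: 55.75
tcp_pos: [0.4847, 0.287, 0.0572]
orientation: [-0.001, 1.0, 0.012, -0.017]
contact_force: [0.4, 0.6, -1.0]
gripper_width: 0.0495
```

```bash
python3 -c "
from h import *
go(481.5,284.5,43,90)"
```

```text
t 55.75 tcp [484.7 287.   57.2] hd 90.1 tiltz [-0.035  0.025 -0.999] w 49.5 F [ 0.4  0.6 -1. ] q6 -1.29
 -> tool cm [ 0.27 -0.28  1.42] turn 0.1
```

Call:
send_rows --moves '[0.3,-0.3,0.4,0,0,0,0,0,0,0,0.6,0,0,0,0,0,0,0,0.3,0,0,0,0,0]'

```text
time_s: 56.35
tcp_pos: [0.4826, 0.2846, 0.0462]
orientation: [-0.001, 1.0, 0.013, -0.015]
contact_force: [-1.5, -0.4, -0.8]
gripper_width: 0.0497
```

```bash
python3 -c "
from h import *
go(481.5,284.5,43,90)"
```

```text
t 56.35 tcp [482.6 284.6  46.2] hd 90.1 tiltz [-0.031  0.026 -0.999] w 49.7 F [-1.5 -0.4 -0.8] q6 -1.3
 -> tool cm [ 0.1  -0.02  0.32] turn 0.1
```

Call:
send_rows --moves '[0,0,0.3,0,0,0,0,0,0,0,0,0]'

```text
time_s: 56.65
tcp_pos: [0.4829, 0.2849, 0.0432]
orientation: [-0.002, 1.0, 0.013, -0.015]
contact_force: [-0.5, -0.1, -0.9]
gripper_width: 0.0499
```

Call:
send_rows --moves '[0,0,0,0,0,0,0,0,0,0,0,0,0,0,0,0]' --jaw 8.5

```text
time_s: 57.05
tcp_pos: [0.4835, 0.285, 0.0435]
orientation: [-0.002, 1.0, 0.013, -0.014]
contact_force: [-0.0, -0.7, -0.0]
gripper_width: 0.0851
```

Call:
send_rows --moves '[0,0,-3,0,0,0,0,0,0,0,-4,0,0,0,0,0,0,0,-4.5,0,0,0,0,0,0,0,-4.5,0,0,0,0,0,0,0,0,0]'

```text
time_s: 57.95
tcp_pos: [0.4855, 0.2795, 0.1965]
orientation: [-0.001, 1.0, 0.011, -0.023]
contact_force: [-1.1, -0.9, 1.0]
gripper_width: 0.0851
```

```bash
python3 - <<'E'
from h import *
go(399,-283.5,232,82.5)
for c in ["scene","side"]:
  f=cams.grab_frame(c);cv2.imwrite(f"pics/t_{c}.png",f["img"][:,:,::-1])
  for n,lo,hi in (("tin",.068,.076),("square_canister",.114,.125),("knob_canister",.104,.113),("round_canister",.116,.125)):
    r=finder.trace(n,c)
    if r:
      P,_=cloud(f,r[0]["pixels"]);S=P[(P[:,2]>lo)&(P[:,2]<hi)]
      if len(S)>9: q=(S[:,:2]*1000).astype(np.float32);print(c,n,round(r[0]["p"],2),len(S),cv2.minEnclosingCircle(q),cv2.minAreaRect(q)[2])
E
```

```text
t 57.95 tcp [485.5 279.5 196.5] hd 90.1 tiltz [-0.047  0.021 -0.999] w 85.1 F [-1.1 -0.9  1. ] q6 -1.29
 -> tool cm [  8.97 -56.2   -4.33] turn 7.6
scene tin 0.66 816 ((483.48980712890625, 286.2383117675781), 26.58136558532715) 10.885591506958008
scene square_canister 0.69 257 ((398.17913818359375, -280.015625), 27.05135154724121) 81.09661102294922
scene knob_canister 0.66 250 ((482.1803894042969, -285.0536804199219), 24.337953567504883) 46.946258544921875
scene round_canister 0.68 376 ((573.1644287109375, -300.5090637207031), 25.025896072387695) 88.23065948486328
side tin 0.63 241 ((483.1650390625, 280.9518127441406), 26.875835418701172) 66.79402160644531
side square_canister 0.97 1456 ((396.603515625, -284.978515625), 27.222999572753906) 82.16497039794922
side knob_canister 0.82 1320 ((480.40411376953125, -291.7460021972656), 25.342227935791016) 19.658977508544922
side round_canister 0.85 1439 ((570.685546875, -305.0021057128906), 24.43587875366211) 78.7135009765625
```

View pics/t_scene.png

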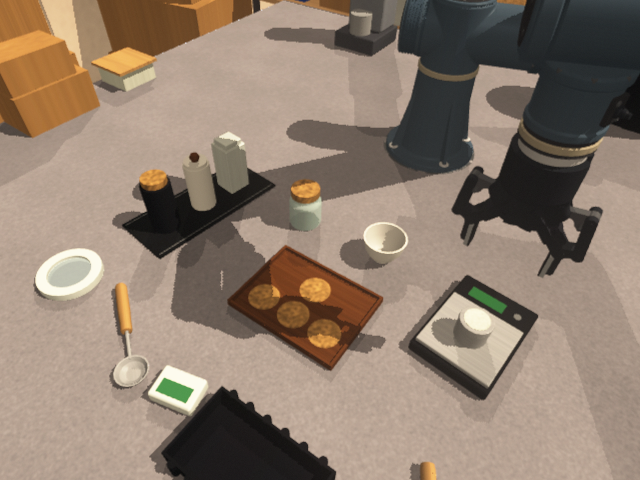

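The tin stands about 2 mm from the pan centre and the canisters are still on the mat. Returning the square canister now.

Call:
send_rows --moves '[0.7,-4.9,-0.5,0,0,0,0,0,0.7,-4.9,-0.5,0,0,0,0,0,0.7,-4.9,-0.4,0,0,0,0,0,0.7,-4.9,-0.4,0,0,0,0,0,0.7,-4.9,-0.4,0,0,0,0,0]'

```text
time_s: 59.45
tcp_pos: [0.4598, 0.045, 0.2149]
orientation: [-0.003, 1.0, 0.012, -0.018]
contact_force: [-0.5, -0.2, -0.6]
gripper_width: 0.085
```

Call:
send_rows --moves '[0.7,-4.9,-0.4,0,0,0,0,0,0.7,-4.9,-0.4,0,0,0,0,0,0.7,-4.9,-0.4,0,0,0,0,0,0.7,-4.9,-0.4,0,0,0,0,0,0.7,-4.9,-0.4,0,0,0,0,0]'

```text
time_s: 60.45
tcp_pos: [0.4387, -0.1798, 0.2291]
orientation: [-0.005, 1.0, 0.016, -0.012]
contact_force: [0.9, 0.7, 0.3]
gripper_width: 0.0849
```

```bash
python3 -c "
from h import *
go(397.5,-282.5,232,82.5)"
```

```text
t 60.45 tcp [ 438.7 -179.8  229.1] hd 90.6 tiltz [-0.025  0.031 -0.999] w 84.9 F [0.9 0.7 0.3] q6 -2.22
 -> tool cm [  4.23 -10.22  -0.51] turn 8.1
```

Call:
send_rows --moves '[1.8,-4.5,0,0,0,0,0,0,1.8,-4.5,0,0,0,0,0,0,0.7,-1.2,0,8.3,0,0,0,0,0,0,2.5,0,0,0,0.05,0,0,0,2.5,0,0,0,0,0]'

```text
time_s: 61.45
tcp_pos: [0.4062, -0.2635, 0.1756]
orientation: [0.062, 0.998, 0.02, -0.011]
contact_force: [0.7, 0.2, -0.3]
gripper_width: 0.0848
```

Call:
send_rows --moves '[0,0,0,0]'

```text
time_s: 61.55
tcp_pos: [0.4073, -0.2629, 0.1765]
orientation: [0.061, 0.998, 0.02, -0.011]
contact_force: [-0.1, -0.8, 0.0]
gripper_width: 0.0848
```

```bash
python3 -c "
from h import *
go(398,-283,71,82)"
```

```text
t 61.55 tcp [ 407.3 -262.9  176.5] hd 83.0 tiltz [-0.019  0.041 -0.999] w 84.8 F [-0.1 -0.8  0. ] q6 -2.27
 -> tool cm [ 0.43 -2.51 10.48] turn 1.0
```

Call:
send_rows --moves '[0.4,-2.5,0,1,0,0,0,0,0,0,4,0,0,0,0,0,0,0,4,0,0,0,0,0,0,0,0,0]'

```text
time_s: 62.25
tcp_pos: [0.4061, -0.2858, 0.1038]
orientation: [0.066, 0.998, 0.016, -0.005]
contact_force: [0.1, 0.1, 0.7]
gripper_width: 0.0849
```

```bash
python3 -c "
from h import *
go(398,-283,71,82)"
```

```text
t 62.25 tcp [ 406.1 -285.8  103.8] hd 82.4 tiltz [-0.008  0.032 -0.999] w 84.9 F [0.1 0.1 0.7] q6 -2.3
 -> tool cm [0.8  0.07 3.3 ] turn 0.4
```

Call:
send_rows --moves '[0.8,0,1.5,0,0,0,0,0,0,0,1.7,0,0,0,0,0,0,0,0,0]'

```text
time_s: 62.75
tcp_pos: [0.4043, -0.289, 0.0845]
orientation: [0.066, 0.998, 0.008, 0.003]
contact_force: [0.7, 0.0, -0.7]
gripper_width: 0.085
```

```bash
python3 -c "
from h import *
go(398,-283,71,82)"
```

```text
t 62.75 tcp [ 404.3 -289.    84.5] hd 82.5 tiltz [ 0.007  0.015 -1.   ] w 85.0 F [ 0.7  0.  -0.7] q6 -2.31
 -> tool cm [0.71 0.49 1.36] turn 0.5
```

Call:
send_rows --moves '[0.6,0.5,1.2,0,0,0,0,0,0,0,0.2,0,0,0,0,0,0,0,0,0]'

```text
time_s: 63.25
tcp_pos: [0.4033, -0.287, 0.077]
orientation: [0.065, 0.998, 0.003, 0.008]
contact_force: [-0.1, -0.1, 0.7]
gripper_width: 0.0847
```

```bash
python3 -c "
from h import *
go(398,-283,71,82)"
```

```text
t 63.25 tcp [ 403.3 -287.    77. ] hd 82.5 tiltz [ 0.016  0.005 -1.   ] w 84.7 F [-0.1 -0.1  0.7] q6 -2.32
 -> tool cm [0.58 0.32 0.6 ] turn 0.5
```

Call:
send_rows --moves '[0.3,0.3,0.2,0.5,0,0,0,0,0,0,0,0]'

```text
time_s: 63.55
tcp_pos: [0.4009, -0.2838, 0.0754]
orientation: [0.07, 0.998, 0.003, 0.008]
contact_force: [0.2, -0.7, -0.5]
gripper_width: 0.0852
```

Call:
send_rows --moves '[0,0,0,0,0,0,0,0,0,0,0,0,0,0,0,0,0,0,0,0]' --jaw 4.0

```text
time_s: 64.05
tcp_pos: [0.4009, -0.2838, 0.0754]
orientation: [0.07, 0.998, 0.003, 0.008]
contact_force: [-0.1, -0.2, 0.0]
gripper_width: 0.0491
```

```bash
python3 q.py; python3 -c "
from h import *
go(398,-283,71,82)"
```

```text
64.05 [ 400.9034 -283.758    75.4367] [ 0.0165  0.0044 -0.9999] q [-0.8534  0.6105  1.9025  0.0264  0.6213 -2.3054] v [ 0.0001 -0.0004 -0.0016 -0.0002 -0.      0.0012] tau [ -0.1 -37.5  -7.7   0.   -0.   -0. ]
t 64.05 tcp [ 400.9 -283.8   75.4] hd 82.0 tiltz [ 0.017  0.004 -1.   ] w 49.1 F [-0.1 -0.2  0. ] q6 -2.31
 -> tool cm [0.31 0.03 0.44] turn -0.0
```

Call:
send_rows --moves '[0,0,-4,0,0,0,0,0,0,0,-4,0,0,0,0,0,0,0,-4.5,0,0,0,0,0,0,0,-4.5,0,0,0,0,0]'

```text
time_s: 64.85
tcp_pos: [0.3954, -0.2821, 0.2351]
orientation: [0.071, 0.997, 0.013, -0.002]
contact_force: [1.0, -1.6, -1.5]
gripper_width: 0.0492
```

```bash
python3 -c "
from h import *
go(602,93,250,91.3)"
```

```text
t 64.85 tcp [ 395.4 -282.1  235.1] hd 81.9 tiltz [-0.003  0.027 -1.   ] w 49.2 F [ 1.  -1.6 -1.5] q6 -2.3
 -> tool cm [-15.17  40.07  -0.55] turn -9.4
```

Call:
send_rows --moves '[-1.7,4.6,-0.4,0,0,0,0,0,-1.7,4.6,-0.4,0,0,0,0,0,-1.7,4.6,-0.4,0,0,0,0,0,-1.7,4.6,-0.3,0,0,0,0,0,-1.7,4.6,-0.3,0,0,0,0,0]'

```text
time_s: 65.85
tcp_pos: [0.5031, -0.0742, 0.2443]
orientation: [0.072, 0.997, 0.016, -0.01]
contact_force: [-0.9, -0.2, -2.5]
gripper_width: 0.0494
```

Call:
send_rows --moves '[-1.7,4.6,-0.3,0,0,0,0,0,-1.7,4.6,-0.3,0,0,0,0,0,0,0,0,-4.7,0,0,0,-4.7,0,0,0,0,0,0,0,0]'

```text
time_s: 66.65
tcp_pos: [0.5424, 0.0015, 0.2422]
orientation: [-0.012, 1.0, 0.015, -0.017]
contact_force: [0.7, 0.5, -1.6]
gripper_width: 0.0496
```

```bash
python3 -c "
from h import *
go(602,93,120,91.3)"
```

```text
t 66.65 tcp [542.4   1.5 242.2] hd 91.4 tiltz [-0.034  0.03  -0.999] w 49.6 F [ 0.7  0.5 -1.6] q6 -1.82
 -> tool cm [-6.6   8.63 12.27] turn 0.1
```

Call:
send_rows --moves '[-2.9,4.0,-0.3,0,0,0,0,0,-2.9,4.0,-0.3,0,0,0,0,0,-0.8,0.6,0,0,0,0,0,0,0,0,3,0,0,0,0,0,0,0,3,0,0,0,0,0]'

```text
time_s: 67.65
tcp_pos: [0.6024, 0.0817, 0.1859]
orientation: [-0.005, 1.0, 0.014, -0.019]
contact_force: [-0.1, 0.3, -2.9]
gripper_width: 0.0496
```

```bash
python3 -c "
from h import *
go(602,93,79.5,91.3)"
```

```text
t 67.65 tcp [602.4  81.7 185.9] hd 90.5 tiltz [-0.038  0.028 -0.999] w 49.6 F [-0.1  0.3 -2.9] q6 -1.65
 -> tool cm [-0.38  0.83 10.66] turn -0.8
```

Call:
send_rows --moves '[-0.4,0.9,0,-0.8,0,0,0,0,0,0,3.5,0,0,0,0,0,0,0,3.5,0,0,0,0,0,0,0,2,0,0,0,0,0]'

```text
time_s: 68.45
tcp_pos: [0.616, 0.0931, 0.1118]
orientation: [-0.012, 1.0, 0.013, -0.005]
contact_force: [-0.9, -0.2, -2.8]
gripper_width: 0.0493
```

```bash
python3 -c "
from h import *
go(602,93,79.5,91.3)"
```

```text
t 68.45 tcp [616.   93.1 111.8] hd 91.4 tiltz [-0.011  0.026 -1.   ] w 49.3 F [-0.9 -0.2 -2.8] q6 -1.66
 -> tool cm [ 1.37 -0.06  3.25] turn 0.1
```

Call:
send_rows --moves '[1.4,0,0,0,0,0,0,0,0,0,2,0,0,0,0,0,0,0,0,0]'

```text
time_s: 68.95
tcp_pos: [0.6128, 0.0929, 0.1056]
orientation: [-0.013, 1.0, 0.013, 0.007]
contact_force: [0.2, -0.0, -1.6]
gripper_width: 0.0494
```

```bash
python3 -c "
from h import *
go(602,93,79.5,91.3)"
```

```text
t 68.95 tcp [612.8  92.9 105.6] hd 91.5 tiltz [ 0.014  0.025 -1.   ] w 49.4 F [ 0.2 -0.  -1.6] q6 -1.66
 -> tool cm [ 1.12 -0.03  2.59] turn 0.2
```

```bash
python3 - <<'E'
from h import *
f=cams.grab_frame("side");cv2.imwrite("pics/s5.png",f["img"][:,:,::-1])
E
python3 q.py
```

```text
69.0 [612.5205  92.9252 105.4153] [ 0.013   0.0253 -0.9996] q [-0.0422  0.6739  1.5627  0.0332  0.8934 -1.6588] v [ 0.0005  0.0034  0.0137 -0.0006 -0.004  -0.0005] tau [  0.  -47.  -13.6   0.1  -0.    0. ]
```

View pics/s5.png

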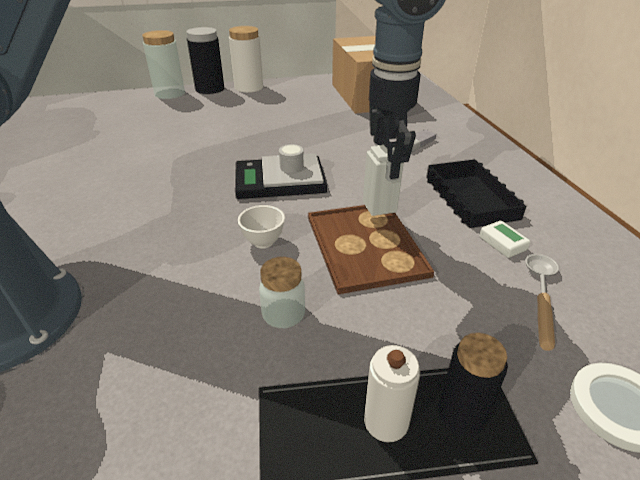

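The canister hovers upright over its disc at (380,190) and touches nothing. I'll finish with separated rows.

Call:
send_rows --moves '[1.2,0,0,0,0,0,0,0,0,0,0,0]'

```text
time_s: 69.3
tcp_pos: [0.6009, 0.0925, 0.1077]
orientation: [-0.013, 1.0, 0.012, 0.008]
contact_force: [0.5, -0.3, -2.9]
gripper_width: 0.0493
```

Call:
send_rows --moves '[0,0,2,0,0,0,0,0,0,0,0,0]'

```text
time_s: 69.6
tcp_pos: [0.602, 0.093, 0.089]
orientation: [-0.013, 1.0, 0.012, 0.01]
contact_force: [-0.1, -0.1, -1.4]
gripper_width: 0.0494
```

```bash
python3 -c "
from h import *
go(602,93,79.5,91.3)"
```

```text
t 69.6 tcp [602.  93.  89.] hd 91.5 tiltz [ 0.019  0.025 -1.   ] w 49.4 F [-0.1 -0.1 -1.4] q6 -1.66
 -> tool cm [ 0.02 -0.02  0.95] turn 0.2
```

Exactly on target, and the tilt matches the grip.

Call:
send_rows --moves '[0,0,0.8,0,0,0,0,0,0,0,0,0,0,0,0.2,0,0,0,0,0]'

```text
time_s: 70.1
tcp_pos: [0.6035, 0.0933, 0.0801]
orientation: [-0.013, 1.0, 0.012, 0.011]
contact_force: [-0.3, 0.2, -2.4]
gripper_width: 0.0494
```

Call:
send_rows --moves '[0,0,0,0,0,0,0,0,0,0,0,0,0,0,0,0]' --jaw 8.5

```text
time_s: 70.5
tcp_pos: [0.6048, 0.0932, 0.0815]
orientation: [-0.013, 1.0, 0.012, 0.013]
contact_force: [0.4, 0.2, 1.1]
gripper_width: 0.085
```

Call:
send_rows --moves '[0,0,-3,0,0,0,0,0,0,0,-4,0,0,0,0,0,0,0,-4.5,0,0,0,0,0,0,0,-4.5,0,0,0,0,0]'

```text
time_s: 71.3
tcp_pos: [0.6005, 0.089, 0.238]
orientation: [-0.012, 1.0, 0.013, 0.008]
contact_force: [1.0, 0.9, 0.7]
gripper_width: 0.0851
```

```bash
python3 -c "
from h import *
go(482,-290,232,82.5)"
```

```text
t 71.3 tcp [600.5  89.  238. ] hd 91.4 tiltz [ 0.015  0.025 -1.   ] w 85.1 F [1.  0.9 0.7] q6 -1.66
 -> tool cm [ 12.79 -37.6   -0.55] turn 8.9
```

Call:
send_rows --moves '[1.5,-4.6,-0.1,0,0,0,0,0,1.5,-4.6,-0.1,0,0,0,0,0,1.5,-4.6,-0.1,0,0,0,0,0,1.5,-4.6,-0.1,0,0,0,0,0,1.5,-4.6,-0.1,0,0,0,0,0]'

```text
time_s: 72.3
tcp_pos: [0.5365, -0.1357, 0.2335]
orientation: [-0.014, 1.0, 0.013, 0.012]
contact_force: [0.4, 0.9, -0.1]
gripper_width: 0.0847
```

Call:
send_rows --moves '[1.5,-4.6,0,0,0,0,0,0,1.5,-4.6,0,0,0,0,0,0,1.5,-4.6,0,8.5,0,0,0,0,0,0,0,0]'

```text
time_s: 73.0
tcp_pos: [0.5011, -0.2651, 0.2268]
orientation: [0.061, 0.998, 0.017, 0.013]
contact_force: [-0.2, 0.1, 0.4]
gripper_width: 0.0852
```

```bash
python3 -c "
from h import *
go(482.5,-290.5,69,82.5)"
```

```text
t 73.0 tcp [ 501.1 -265.1  226.8] hd 83.0 tiltz [ 0.027  0.033 -0.999] w 85.2 F [-0.2  0.1  0.4] q6 -2.18
 -> tool cm [ 1.89 -3.32 15.63] turn 0.5
```

Call:
send_rows --moves '[1.9,-3.3,0,0.5,0,0,0,0,0,0,0,0,0,0,4.5,0,0,0,0,0,0,0,4.5,0,0,0,0,0,0,0,0,0]'

```text
time_s: 73.8
tcp_pos: [0.4887, -0.2847, 0.1368]
orientation: [0.059, 0.998, 0.017, 0.015]
contact_force: [0.2, -0.5, 1.8]
gripper_width: 0.0853
```

```bash
python3 -c "
from h import *
go(482.5,-290.5,69,82.5)"
```

```text
t 73.8 tcp [ 488.7 -284.7  136.8] hd 83.2 tiltz [ 0.032  0.033 -0.999] w 85.3 F [ 0.2 -0.5  1.8] q6 -2.24
 -> tool cm [ 0.74 -0.89  6.74] turn 0.7
```

Call:
send_rows --moves '[0.7,-0.9,0,0.7,0,0,0,0,0,0,0,0,0,0,3.4,0,0,0,0,0,0,0,3.2,0,0,0,0,0,0,0,0,0]'

```text
time_s: 74.6
tcp_pos: [0.4901, -0.2992, 0.087]
orientation: [0.066, 0.997, 0.008, 0.027]
contact_force: [0.4, -0.3, 0.2]
gripper_width: 0.0849
```

```bash
python3 -c "
from h import *
go(482.5,-290.5,69,82.5)"
```

```text
t 74.6 tcp [ 490.1 -299.2   87. ] hd 82.5 tiltz [ 0.054  0.012 -0.998] w 84.9 F [ 0.4 -0.3  0.2] q6 -2.26
 -> tool cm [0.96 0.73 1.76] turn -0.0
```

Call:
send_rows --moves '[0.9,0.7,0,0,0,0,0,0,0,0,0,0,0,0,1.6,0,0,0,0,0,0,0,0,0]'

```text
time_s: 75.2
tcp_pos: [0.4849, -0.2926, 0.0781]
orientation: [0.065, 0.997, 0.004, 0.031]
contact_force: [-1.3, -1.2, 0.2]
gripper_width: 0.0847
```

```bash
python3 -c "
from h import *
go(482.5,-290.5,69,82.5)"
```

```text
t 75.2 tcp [ 484.9 -292.6   78.1] hd 82.5 tiltz [ 0.063  0.004 -0.998] w 84.7 F [-1.3 -1.2  0.2] q6 -2.26
 -> tool cm [0.32 0.16 0.9 ] turn 0.0
```

Call:
send_rows --moves '[0.1,0.1,0.8,0,0,0,0,0,0,0,0,0]'

```text
time_s: 75.5
tcp_pos: [0.4851, -0.2918, 0.0708]
orientation: [0.065, 0.997, 0.003, 0.032]
contact_force: [0.2, 0.6, -0.0]
gripper_width: 0.0851
```

Call:
send_rows --moves '[0,0,0,0,0,0,0,0,0,0,0,0,0,0,0,0,0,0,0,0]' --jaw 4.0

```text
time_s: 76.0
tcp_pos: [0.4851, -0.2916, 0.0712]
orientation: [0.065, 0.997, 0.004, 0.032]
contact_force: [0.2, 0.8, -0.0]
gripper_width: 0.051
```

```bash
python3 -c "
from h import *
go(484,-292,69,82.5)"
```

```text
t 76.0 tcp [ 485.1 -291.6   71.2] hd 82.5 tiltz [ 0.064  0.003 -0.998] w 51.0 F [ 0.2  0.8 -0. ] q6 -2.26
 -> tool cm [ 0.12 -0.05  0.21] turn 0.0
```

Call:
send_rows --moves '[0,0,-4,0,0,0,0,0,0,0,-4,0,0,0,0,0,0,0,-4.5,0,0,0,0,0,0,0,-4.5,0,0,0,0,0]'

```text
time_s: 76.8
tcp_pos: [0.4688, -0.2881, 0.2246]
orientation: [0.066, 0.998, 0.016, 0.017]
contact_force: [0.9, -2.5, -3.9]
gripper_width: 0.0508
```

```bash
python3 -c "
from h import *
go(597,-32.4,240,90)"
```

```text
t 76.8 tcp [ 468.8 -288.1  224.6] hd 82.5 tiltz [ 0.035  0.029 -0.999] w 50.8 F [ 0.9 -2.5 -3.9] q6 -2.24
 -> tool cm [-9.38 27.07 -0.33] turn -7.5
```

Call:
send_rows --moves '[-1.6,4.6,-0.5,0,0,0,0,0,-1.6,4.6,-0.5,0,0,0,0,0,-1.6,4.6,-0.4,0,0,0,0,0,-1.6,4.6,-0.4,0,0,0,0,0,-1.6,4.6,-0.4,0,0,0,0,0]'

```text
time_s: 77.8
tcp_pos: [0.5643, -0.0751, 0.2371]
orientation: [0.067, 0.997, 0.023, 0.002]
contact_force: [-0.1, -0.4, -4.2]
gripper_width: 0.0511
```

Call:
send_rows --moves '[-1.2,3.4,-0.2,0,0,0,0,0,0,0,0,-3.8,0,0,0,-3.8,0,0,0,0,0,0,0,0]'

```text
time_s: 78.4
tcp_pos: [0.5743, -0.0418, 0.2309]
orientation: [-0.004, 1.0, 0.025, -0.006]
contact_force: [-0.0, 0.9, -3.8]
gripper_width: 0.0509
```

```bash
python3 -c "
from h import *
go(600.5,-33,120,90)"
```

```text
t 78.4 tcp [574.3 -41.8 230.9] hd 90.4 tiltz [-0.011  0.049 -0.999] w 50.9 F [-0.   0.9 -3.8] q6 -1.89
 -> tool cm [-2.75  0.31 11.09] turn 0.4
```

Call:
send_rows --moves '[-2.6,0.2,0,0,0,0,0,0,0,0,0,0,0,0,2,0,0,0,0.05,0,0,0,2,0,0,0,0.05,0,0,0,2,0,0,0,0.05,0]'

```text
time_s: 79.3
tcp_pos: [0.5968, -0.0392, 0.1689]
orientation: [0.0, 1.0, 0.025, -0.007]
contact_force: [-0.8, 0.4, -4.2]
gripper_width: 0.0508
```

Call:
send_rows --moves '[0,0,2,0,0,0,0.05,0,0,0,2,0,0,0,0.05,0,0,0,0,0,0,0,0,0]'

```text
time_s: 79.9
tcp_pos: [0.6029, -0.0395, 0.1381]
orientation: [0.0, 1.0, 0.023, 0.001]
contact_force: [-0.1, 0.3, -3.4]
gripper_width: 0.0507
```

```bash
python3 -c "
from h import *
go(600.5,-33,76,90)"
```

```text
t 79.9 tcp [602.9 -39.5 138.1] hd 90.0 tiltz [ 0.001  0.045 -0.999] w 50.7 F [-0.1  0.3 -3.4] q6 -1.87
 -> tool cm [0.25 0.37 6.23] turn -0.0
```

Call:
send_rows --moves '[0,0.3,0,0,0,0,0,0,0,0,2,0,0,0,0.05,0,0,0,2,0,0,0,0.05,0,0,0,1.5,0,0,0,0,0,0,0,0,0]'

```text
time_s: 80.8
tcp_pos: [0.6087, -0.0348, 0.0889]
orientation: [-0.0, 1.0, 0.021, 0.007]
contact_force: [1.0, 0.3, -3.6]
gripper_width: 0.0509
```

```bash
python3 -c "
from h import *
go(603,-35,77,90)"
```

```text
t 80.8 tcp [608.7 -34.8  88.9] hd 90.1 tiltz [ 0.015  0.042 -0.999] w 50.9 F [ 1.   0.3 -3.6] q6 -1.87
 -> tool cm [ 0.59 -0.07  1.18] turn 0.1
```

Call:
send_rows --moves '[0.6,0,0,0,0,0,0,0,0,0,0,0,0,0,0.8,0,0,0,0,0,0,0,0.2,0,0,0,0,0,0,0,0,0]'

```text
time_s: 81.6
tcp_pos: [0.6032, -0.0347, 0.0796]
orientation: [-0.0, 1.0, 0.02, 0.009]
contact_force: [0.5, -0.3, -4.8]
gripper_width: 0.051
```

```bash
python3 - <<'E'
from h import *
go(603,-35,77,90)
f=cams.grab_frame("side");cv2.imwrite("pics/s6.png",f["img"][:,:,::-1])
E
```

```text
t 81.6 tcp [603.2 -34.7  79.6] hd 90.1 tiltz [ 0.017  0.041 -0.999] w 51.0 F [ 0.5 -0.3 -4.8] q6 -1.88
 -> tool cm [ 0.03 -0.04  0.25] turn 0.1
```

View pics/s6.png

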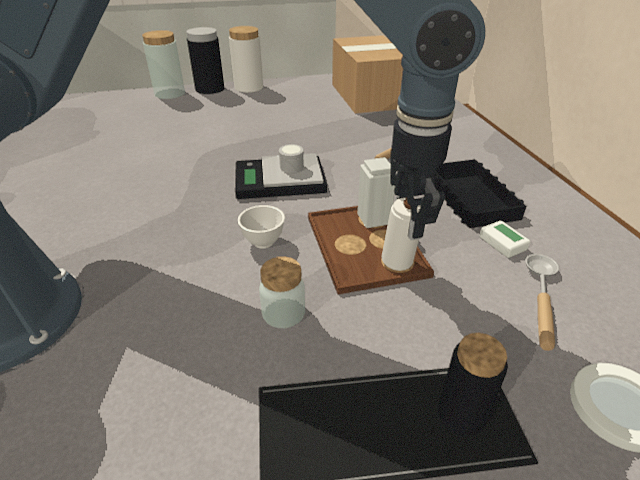

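The knob canister is just above its disc at (400,262), slightly tilted. Lower it and release.

Call:
send_rows --moves '[0,0,0.25,0,0,0,0,0,0,0,0.1,0,0,0,0,0]'

```text
time_s: 82.05
tcp_pos: [0.6036, -0.0346, 0.0761]
orientation: [-0.0, 1.0, 0.02, 0.009]
contact_force: [-0.0, -0.4, -3.5]
gripper_width: 0.0507
```

Call:
send_rows --moves '[0,0,0,0,0,0,0,0,0,0,0,0,0,0,0,0]' --jaw 8.5

```text
time_s: 82.45
tcp_pos: [0.6056, -0.035, 0.0782]
orientation: [-0.0, 1.0, 0.02, 0.011]
contact_force: [0.6, -0.4, -0.3]
gripper_width: 0.0853
```

Call:
send_rows --moves '[0,0,-3,0,0,0,0,0,0,0,-4,0,0,0,0,0,0,0,-4.5,0,0,0,0,0,0,0,-4.5,0,0,0,0,0]'

```text
time_s: 83.25
tcp_pos: [0.6022, -0.0418, 0.2359]
orientation: [0.0, 1.0, 0.021, 0.008]
contact_force: [1.1, 0.4, -0.3]
gripper_width: 0.0852
```

```bash
python3 - <<'E'
from h import *
go(572,-303,232,82.5)
for c in ["scene","side"]:
  f=cams.grab_frame(c);cv2.imwrite(f"pics/u_{c}.png",f["img"][:,:,::-1])
  for n,lo,hi in (("square_canister",.118,.128),("knob_canister",.098,.118)):
    r=finder.trace(n,c)
    if r:
      P,_=cloud(f,r[0]["pixels"]);S=P[(P[:,2]>lo)&(P[:,2]<hi)]
      if len(S)>9: q=(S[:,:2]*1000).astype(np.float32);print(c,n,round(r[0]["p"],2),len(S),cv2.minEnclosingCircle(q),cv2.minAreaRect(q)[2])
E
```

```text
t 83.25 tcp [602.2 -41.8 235.9] hd 90.0 tiltz [ 0.016  0.042 -0.999] w 85.2 F [ 1.1  0.4 -0.3] q6 -1.87
 -> tool cm [  3.01 -26.12  -0.75] turn 7.5
scene square_canister 0.97 678 ((601.7551879882812, 96.52946472167969), 26.621145248413086) 0.3201621174812317
scene knob_canister 0.82 692 ((598.7213745117188, -28.89190101623535), 25.944435119628906) 76.2757568359375
side square_canister 0.69 316 ((598.9942016601562, 90.60209655761719), 25.979873657226562) 89.47842407226562
side knob_canister 0.61 671 ((594.8049926757812, -34.85633087158203), 26.2597599029541) 23.170644760131836
```

View pics/u_scene.png

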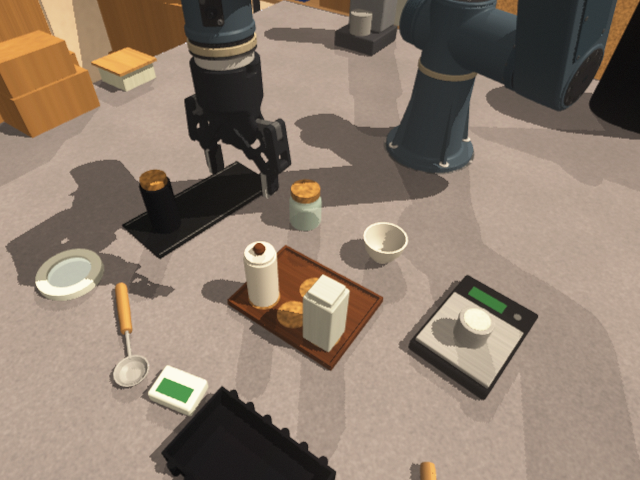

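Both are back within about 2 mm of their starting spots in the same cameras. Now the round canister.

Call:
send_rows --moves '[0.5,-4.8,-0.1,0,0,0,0,0,0.5,-4.8,-0.1,0,0,0,0,0,0.5,-4.8,-0.1,0,0,0,0,0,0.5,-4.8,0,0,0,0,0,0,0.5,-4.8,0,7.5,0,0,0,0]'

```text
time_s: 84.55
tcp_pos: [0.5722, -0.2687, 0.2137]
orientation: [0.067, 0.997, 0.026, -0.006]
contact_force: [0.3, -0.7, 0.9]
gripper_width: 0.0852
```

Call:
send_rows --moves '[0,0,0,0]'

```text
time_s: 84.65
tcp_pos: [0.5718, -0.2679, 0.2129]
orientation: [0.067, 0.997, 0.027, -0.006]
contact_force: [-0.5, 0.2, -0.3]
gripper_width: 0.085
```

```bash
python3 -c "
from h import *
go(572,-303,69.5,82.5)"
```

```text
t 84.65 tcp [ 571.8 -267.9  212.9] hd 82.3 tiltz [-0.009  0.055 -0.998] w 85.0 F [-0.5  0.2 -0.3] q6 -2.09
 -> tool cm [-0.72 -4.24 14.12] turn -0.2
```

Call:
send_rows --moves '[-0.7,-4.2,0,0,0,0,0,0,0,0,0,0,0,0,4,0,0,0,0,0,0,0,4,0,0,0,0,0,0,0,0,0]'

```text
time_s: 85.45
tcp_pos: [0.5763, -0.2981, 0.1329]
orientation: [0.062, 0.998, 0.028, -0.005]
contact_force: [0.9, -0.8, -0.1]
gripper_width: 0.0851
```

```bash
python3 -c "
from h import *
go(572,-303,69.5,82.5)"
```

```text
t 85.45 tcp [ 576.3 -298.1  132.9] hd 82.9 tiltz [-0.006  0.056 -0.998] w 85.1 F [ 0.9 -0.8 -0.1] q6 -2.14
 -> tool cm [ 0.28 -0.88  6.3 ] turn 0.4
```

Call:
send_rows --moves '[0.3,-0.9,0,0.4,0,0,0,0,0,0,0,0,0,0,3.2,0,0,0,0,0,0,0,3,0,0,0,0,0,0,0,0,0]'

```text
time_s: 86.25
tcp_pos: [0.5792, -0.3105, 0.0851]
orientation: [0.066, 0.998, 0.02, 0.005]
contact_force: [0.5, -0.6, 0.2]
gripper_width: 0.085
```

```bash
python3 -c "
from h import *
go(572,-303,69.5,82.5)"
```

```text
t 86.25 tcp [ 579.2 -310.5   85.1] hd 82.5 tiltz [ 0.013  0.04  -0.999] w 85.0 F [ 0.5 -0.6  0.2] q6 -2.15
 -> tool cm [0.82 0.58 1.58] turn -0.0
```

Call:
send_rows --moves '[0.8,0.6,0,0,0,0,0,0,0,0,0,0,0,0,1.5,0,0,0,0,0,0,0,0,0]'

```text
time_s: 86.85
tcp_pos: [0.5742, -0.3042, 0.0754]
orientation: [0.065, 0.998, 0.018, 0.009]
contact_force: [0.9, -0.0, 0.6]
gripper_width: 0.0844
```

```bash
python3 -c "
from h import *
go(572,-303,69.5,82.5)"
```

```text
t 86.85 tcp [ 574.2 -304.2   75.4] hd 82.5 tiltz [ 0.02   0.034 -0.999] w 84.4 F [ 0.9 -0.   0.6] q6 -2.15
 -> tool cm [0.24 0.07 0.59] turn 0.0
```

Call:
send_rows --moves '[0.2,0.1,0.5,0,0,0,0,0,0,0,0,0]'

```text
time_s: 87.15
tcp_pos: [0.572, -0.3025, 0.0692]
orientation: [0.065, 0.998, 0.018, 0.008]
contact_force: [1.0, -0.8, 0.0]
gripper_width: 0.085
```

Call:
send_rows --moves '[0,0,0,0,0,0,0,0,0,0,0,0,0,0,0,0,0,0,0,0]' --jaw 4.0

```text
time_s: 87.65
tcp_pos: [0.5725, -0.3031, 0.0697]
orientation: [0.065, 0.998, 0.017, 0.009]
contact_force: [0.3, 0.2, -1.3]
gripper_width: 0.0551
```

```bash
python3 -c "
from h import *
go(572,-303,69.5,82.5)"
```

```text
t 87.65 tcp [ 572.5 -303.1   69.7] hd 82.5 tiltz [ 0.02   0.034 -0.999] w 55.1 F [ 0.3  0.2 -1.3] q6 -2.15
 -> tool cm [0.05 0.   0.02] turn 0.0
```

Call:
send_rows --moves '[0,0,-4,0,0,0,0,0,0,0,-4,0,0,0,0,0,0,0,-4.5,0,0,0,0,0,0,0,-4.5,0,0,0,0,0]'

```text
time_s: 88.45
tcp_pos: [0.5643, -0.305, 0.2251]
orientation: [0.066, 0.997, 0.027, -0.004]
contact_force: [2.0, 0.1, -1.6]
gripper_width: 0.0552
```

```bash
python3 -c "
from h import *
go(538.5,29,240,90)"
```

```text
t 88.45 tcp [ 564.3 -305.   225.1] hd 82.4 tiltz [-0.004  0.054 -0.999] w 55.2 F [ 2.   0.1 -1.6] q6 -2.14
 -> tool cm [ 6.95 32.81  0.32] turn -7.6
```

Call:
send_rows --moves '[1.0,4.75,-0.4,0,0,0,0,0,1.0,4.75,-0.4,0,0,0,0,0,1.0,4.75,-0.4,0,0,0,0,0,1.0,4.75,-0.4,0,0,0,0,0,1.0,4.75,-0.4,0,0,0,0,0]'

```text
time_s: 89.45
tcp_pos: [0.5403, -0.0721, 0.243]
orientation: [0.066, 0.997, 0.033, -0.013]
contact_force: [-1.3, -0.2, -3.4]
gripper_width: 0.0553
```

Call:
send_rows --moves '[1.0,4.75,-0.3,0,0,0,0,0,0.7,3.0,-0.2,0,0,0,0,0,0,0,0,-3.8,0,0,0,-3.8,0,0,0,0,0,0,0,0]'

```text
time_s: 90.25
tcp_pos: [0.5296, 0.005, 0.2463]
orientation: [-0.005, 0.999, 0.035, -0.016]
contact_force: [-0.8, 0.6, -2.9]
gripper_width: 0.0546
```

```bash
python3 -c "
from h import *
go(539,31.5,130,90)"
```

```text
t 90.25 tcp [529.6   5.  246.3] hd 90.6 tiltz [-0.033  0.07  -0.997] w 54.6 F [-0.8  0.6 -2.9] q6 -1.85
 -> tool cm [-1.35  1.82 11.75] turn 0.6
```

Call:
send_rows --moves '[-1.2,1.8,0,0.6,0,0,0,0,0,0,0,0,0,0,2.5,0,0,0,0.05,0,0,0,2.5,0,0,0,0.05,0,0,0,2.5,0,0,0,0.05,0]'

```text
time_s: 91.15
tcp_pos: [0.5405, 0.0241, 0.1722]
orientation: [0.004, 0.999, 0.034, -0.015]
contact_force: [-1.1, -0.8, -3.0]
gripper_width: 0.0552
```

Call:
send_rows --moves '[0,0,2.5,0,0,0,0.05,0,0,0,2.5,0,0,0,0,0,0,0,0,0]'

```text
time_s: 91.65
tcp_pos: [0.5477, 0.025, 0.1315]
orientation: [0.004, 0.999, 0.032, -0.006]
contact_force: [-0.1, -1.7, -4.6]
gripper_width: 0.0553
```

```bash
python3 -c "
from h import *
go(542,29.5,75,90)"
```

```text
t 91.65 tcp [547.7  25.  131.5] hd 89.5 tiltz [-0.012  0.064 -0.998] w 55.3 F [-0.1 -1.7 -4.6] q6 -1.8
 -> tool cm [0.5  0.09 5.67] turn -0.5
```

Call:
send_rows --moves '[0.6,0.1,0,-0.5,0,0,0,0,0,0,0,0,0,0,2.5,0,0,0,0,0,0,0,2.2,0,0,0,0,0,0,0,0,0]'

```text
time_s: 92.45
tcp_pos: [0.547, 0.0278, 0.0934]
orientation: [-0.001, 1.0, 0.031, 0.002]
contact_force: [0.4, -0.3, -2.9]
gripper_width: 0.0548
```

```bash
python3 -c "
from h import *
go(541,29.5,75,90)"
```

```text
t 92.45 tcp [547.   27.8  93.4] hd 90.1 tiltz [ 0.003  0.061 -0.998] w 54.8 F [ 0.4 -0.3 -2.9] q6 -1.82
 -> tool cm [0.61 0.06 1.85] turn 0.1
```

Call:
send_rows --moves '[0.6,0.1,0,0,0,0,0,0,0,0,0,0,0,0,1.4,0,0,0,0,0,0,0,0,0]'

```text
time_s: 93.05
tcp_pos: [0.5433, 0.0292, 0.0843]
orientation: [-0.001, 1.0, 0.03, 0.006]
contact_force: [-0.1, -0.3, -3.5]
gripper_width: 0.0552
```

```bash
python3 -c "
from h import *
go(541,29.5,75,90)"
```

```text
t 93.05 tcp [543.3  29.2  84.3] hd 90.2 tiltz [ 0.011  0.06  -0.998] w 55.2 F [-0.1 -0.3 -3.5] q6 -1.83
 -> tool cm [ 0.24 -0.02  0.92] turn 0.2
```

Call:
send_rows --moves '[0.3,0,0.4,0,0,0,0,0,0,0,0,0,0,0,0.5,0,0,0,0,0,0,0,0,0]'

```text
time_s: 93.65
tcp_pos: [0.541, 0.0295, 0.0759]
orientation: [-0.001, 1.0, 0.03, 0.007]
contact_force: [-0.2, -0.3, -3.1]
gripper_width: 0.0551
```

```bash
python3 - <<'E'
from h import *
go(540,29.5,75,90)
f=cams.grab_frame("side");cv2.imwrite("pics/s7.png",f["img"][:,:,::-1])
E
```

```text
t 93.65 tcp [541.   29.5  75.9] hd 90.2 tiltz [ 0.013  0.059 -0.998] w 55.1 F [-0.2 -0.3 -3.1] q6 -1.83
 -> tool cm [ 0.1  -0.01  0.09] turn 0.2
```

View pics/s7.png

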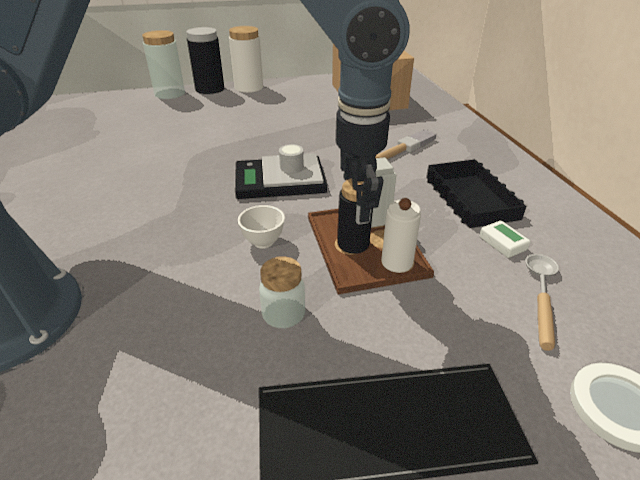

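The round canister is at its disc, around (353,245). Lower it the last 1–2 mm, release, and lift clear.

Call:
send_rows --moves '[0,0,0.15,0,0,0,0,0,0,0,0,0]'

```text
time_s: 94.0
tcp_pos: [0.5411, 0.0297, 0.0744]
orientation: [-0.001, 1.0, 0.03, 0.007]
contact_force: [-0.5, -0.3, -3.5]
gripper_width: 0.0552
```

Call:
send_rows --moves '[0,0,0,0,0,0,0,0,0,0,0,0,0,0,0,0]' --jaw 8.5

```text
time_s: 94.4
tcp_pos: [0.5426, 0.0295, 0.0758]
orientation: [-0.001, 1.0, 0.029, 0.009]
contact_force: [-0.1, 0.3, -0.3]
gripper_width: 0.0851
```

Call:
send_rows --moves '[0,0,-3,0,0,0,0,0,0,0,-4,0,0,0,0,0,0,0,-4.5,0,0,0,0,0,0,0,-4.5,0,0,0,0,0]'

```text
time_s: 95.2
tcp_pos: [0.5391, 0.0198, 0.2316]
orientation: [-0.001, 1.0, 0.031, 0.002]
contact_force: [-0.1, 0.4, -0.8]
gripper_width: 0.0848
```

```bash
python3 - <<'E'
from h import *
go(540,29.5,75,90)
def show(c,T=None):
  o=bot.observe();f=cams.grab_frame(c);cv2.imwrite(f"pics/v_{c}.png",f["img"][:,:,::-1])
  if c=="wrist":T=wristT(o,f)
  for n,lo,hi in (("square_canister",.118,.128),("knob_canister",.098,.118),("round_canister",.12,.13),("tin",.068,.076)):
    r=finder.trace(n,c)
    if r:
      P,_=cloud(f,r[0]["pixels"],T);S=P[(P[:,2]>lo)&(P[:,2]<hi)]
      if len(S)>9: q=(S[:,:2]*1000).astype(np.float32);print(c,n,round(r[0]["p"],2),len(S),cv2.minEnclosingCircle(q),"ztop",np.percentile(P[:,2],99))
for c in ("scene","side","wrist"): show(c)
E
```

```text
t 95.2 tcp [539.1  19.8 231.6] hd 90.1 tiltz [ 0.004  0.061 -0.998] w 84.8 F [-0.1  0.4 -0.8] q6 -1.81
 -> tool cm [-0.02  0.   15.69] turn 0.1
scene square_canister 0.55 655 ((601.87646484375, 97.08671569824219), 26.465198516845703) ztop 0.12458705618717256
scene round_canister 0.81 587 ((556.4029541015625, 50.64406967163086), 45.68918228149414) ztop 0.1264963491537188
scene tin 0.59 817 ((482.8042907714844, 285.66815185546875), 26.976036071777344) ztop 0.07375262844312828
side square_canister 0.75 313 ((599.2590942382812, 91.48446655273438), 26.538280487060547) ztop 0.12368576490445955
side knob_canister 0.86 664 ((595.3370361328125, -34.981876373291016), 25.728574752807617) ztop 0.12854722696366377
side round_canister 0.57 425 ((539.1239624023438, 29.043289184570312), 24.743436813354492) ztop 0.12575319868885815
side tin 0.96 238 ((482.2498779296875, 280.96533203125), 26.486160278320312) ztop 0.07263939040055167
wrist square_canister 0.62 2729 ((598.4044189453125, 94.19033813476562), 26.97161293029785) ztop 0.1247438819149269
wrist round_canister 0.56 4125 ((538.701904296875, 31.21746063232422), 23.984285354614258) ztop 0.1271163039153773
wrist tin 0.96 1488 ((481.9292907714844, 279.1861572265625), 24.85945701599121) ztop 0.07332744128810763
```

View pics/v_side.png

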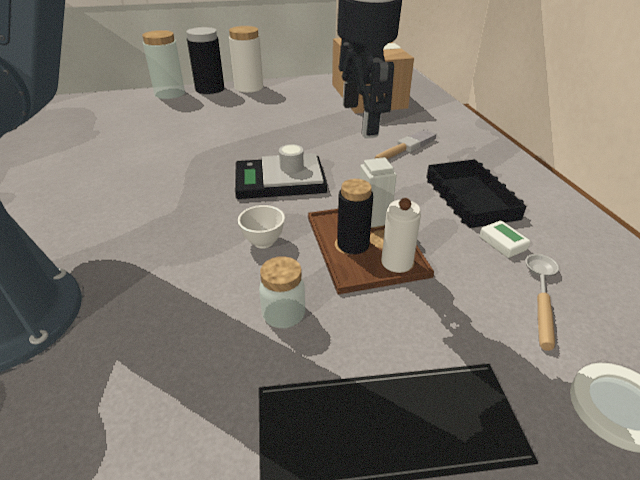

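View pics/v_wrist.png

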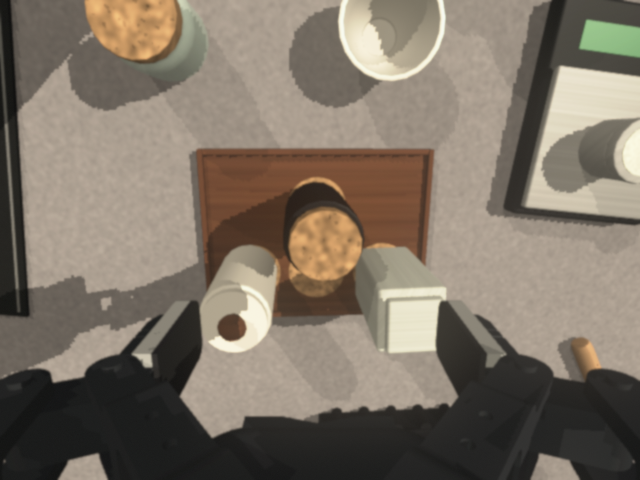

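All three canisters stand upright within about 3 mm of their starting spots. The tin is in the middle of the pan, the bowl and jar look unmoved, and the gripper is clear.

```bash
python3 -c "
from plant import bot
print(bot.close_job())"
```

```text
the job is handed in; nothing more can be done
None
```

I moved all three canisters to the mat, then the tin to the middle of the scale's pan, then each canister back to its own disc. I handed in at about 95 s of the 122 s limit, with the gripper open and clear at a tool height of about 0.23 m.

**Last checks, each compared with the start in the same camera:**
- **Canisters:** the square one is about 1–3 mm from its starting spot, depending on the camera. The knob one is within 1–2 mm and the round one within about 3 mm. All three look upright.
- **Tin:** it is within about 2–3 mm of the pan's centre.
- **Bowl and jar:** they look unmoved in the last pictures, but I did not re-measure them.

**What failed or disagreed:**
- **Tool lean:** the tool slowly leaned as it moved, up to about 0.15 rad while empty. I worked it back before gripping the square canister. By estimate, carried things leaned at most about 0.09 rad.
- **Camera disagreement:** the scene and side cameras differ by 4–6 mm in y. The wrist camera read the tin's y about 2–6 mm lower than they did, at the edge of its view.
- **Missed detections:** in the final check the scene and wrist cameras gave no usable knob reading, so its last numbers come from the side view and an earlier scene view. The scene reading of the round canister was mixed with its neighbour, so I ignored it.

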